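# Undo the left-hand clamp nuts and hang up the shakers

## Task

The van is parked, so free the shakers from their travel tray: unscrew both clamp nuts all the way up to their stops (they have a reverse thread, so turn them clockwise), whether or not both clamps still hold something. Then take out every shaker that is there and hang each by its wire handle on a hook of its own on the rack, leaving it hanging still, and do not knock over or shift the sugar bowl, jar, grinder, mug or bottle.

Things in the scene. Friction and masses are not known exactly. Their poses are not given: they have to be found in the camera images.
- shaker1: Aluminium shaker with rigid wire handle (may be absent), 0.22 kg, bottom-heavy. Origin: centre of its underside, z up. Body 54 dia x 58 tall, flat shoulder on top, then a cap 26 dia up to z = 70. Flat wooden grip on top of the handle: 10 thick (own x) x 26 wide (own y), z = 114 to 162. Starts in one of the tray's pockets, a clamp's edge over its shoulder.
- shaker1_bar (a point): Middle of the top bar of shaker1's wire handle, fixed to it, 112 above its underside. The handle is of 6 dia wire and lies in the shaker's y-z plane: legs at y = +-22.5, top bar 24 long along own y; 39 mm are open between cap and bar, for the hook.
- shaker2: Another shaker just like shaker1 (may be absent), in another pocket.
- shaker2_bar (a point): Middle of the top bar of shaker2's wire handle, fixed to it, 112 above its underside.
- shaker3: Another shaker just like shaker1 (may be absent), in another pocket.
- shaker3_bar (a point): Middle of the top bar of shaker3's wire handle, fixed to it, 112 above its underside.
- shaker4: Another shaker just like shaker1 (may be absent), in another pocket.
- shaker4_bar (a point): Middle of the top bar of shaker4's wire handle, fixed to it, 112 above its underside.
- tray: Fixed red metal tray, 370 x 210, 4 thick, rim 14 tall at x = -55 and 155, y = +-185. Origin: at table height under the middle of the row of pockets; y along the row, x from the row to the clamp nuts. Pockets 60 x 60, 7 deep, fenced in black, at x = 0, y = 120, 40, -40, -120; fences end at x = +-36. A bowl, a jar and a grinder stand on it behind the clamps.
- clamp1_edge (a point): Middle of the front lower edge of aluminium clamp plate 1 (130 along y, 8 thick), over the pockets at y = 120 and 40. Tray x = 17; screwed down it is 67.5 above the table, 5.5 over the shoulders. It rises with nut 1 and does not turn. Clamp fully up: lift a shaker about 12, draw it some 30 towards the tray's -x from under the edge, then lift it away. Clamp 2: the same.
- nut1 (a joint): Turn (rad) of clamp nut 1, upright axis at tray x = 90, y = 80. 0 = hard down; grows when turned CLOCKWISE seen from above (left-hand thread), which unscrews it; nut and clamp rise 5 mm per rad up to the end stop at 4.5, fully unscrewed. Starts at 0 to 0.5. Friction 0.06 N m; it stays where it is left.
- nut1_grip (a point): Middle of nut 1's grip, on its axis; turns and rises with it. The grip is a black upright bar 46 long (point x) x 12 thick (point y) x 32 tall; this point is 14 below its top. Below the bar is a steel collar, 38 dia, 10 tall.
- nut2 (a joint): Turn (rad) of clamp nut 2, upright axis at tray x = 90, y = -80. 0 = hard down; grows when turned CLOCKWISE seen from above (left-hand thread), which unscrews it; nut and clamp rise 5 mm per rad up to the end stop at 4.5, fully unscrewed. Starts at 0 to 0.5. Friction 0.06 N m; it stays where it is left.
- nut2_grip (a point): Middle of nut 2's grip, on its axis; turns and rises with it. The grip is a black upright bar 46 long (point x) x 12 thick (point y) x 32 tall; this point is 14 below its top. Below the bar is a steel collar, 38 dia, 10 tall.
- rack: Fixed low wooden hook rack. Origin: at table height under the row of hooks; y along the row, hooks point to -x. Four hooks of 8 dia rod at y = 120, 40, -40, -120, rod axis at z = 140, from the rail (face at x = 50, top z = 148) out to x = -20, then an upturned tip reaching x = -29, top z = 156. Free below the hooks down to the table.
- hook1 (a point): Seat of hook 1: where the axis of a hung handle's bar rests, 7 above the rod's axis (147 above the table), at rack x = 12, between tip and rail. Axes as the rack's.
- hook2 (a point): Seat of hook 2: where the axis of a hung handle's bar rests, 7 above the rod's axis (147 above the table), at rack x = 12, between tip and rail. Axes as the rack's.
- hook3 (a point): Seat of hook 3: where the axis of a hung handle's bar rests, 7 above the rod's axis (147 above the table), at rack x = 12, between tip and rail. Axes as the rack's.
- hook4 (a point): Seat of hook 4: where the axis of a hung handle's bar rests, 7 above the rod's axis (147 above the table), at rack x = 12, between tip and rail. Axes as the rack's.
- sugar_bowl: White ceramic sugar bowl with clipped lid, 70 dia x 60, bystander on the tray (at about x = 95, y = 0 of the tray). Origin under its centre.
- jar: Glass jar of cinnamon sticks, 38 dia x 62, bystander at a back corner of the tray. Origin under its centre.
- grinder: Small wooden rotary salt grinder with a steel collar, 40 dia x 70, bystander at the other back corner of the tray. Origin under its centre.
- mug: Blue ceramic mug, 80 dia x 90, bystander near the right edge. Origin under its centre.
- oil: Green glass bottle, 60 dia x 190, bystander near the left edge. Origin under its centre.
Mind the look-alikes: they are no part of the job. Leave any blue look-alike of the shaker1 alone.

How it is judged:
On the way:
1. both clamp nuts are fully unscrewed (value of joint each of nut1, nut2 above 4.1 rad), for 0.2 s.
At the end, for the whole second after the job is handed in: Both nuts at more than 4.1 rad; every shaker present hangs on a rack hook: its handle bar within 30 mm of a hook's seat, the rack bearing its weight, its underside more than 18 mm above the table, within 0.35 rad of upright and slower than 0.05 m/s (all of step 1 and (distance between shaker1_bar and hook1 below 0.03 m or distance between shaker1_bar and hook2 below 0.03 m or distance between shaker1_bar and hook3 below 0.03 m or distance between shaker1_bar and hook4 below 0.03 m) and contact force between each of shaker1, shaker2, shaker3, shaker4 and rack above 0.5 N and height (world z) of each of shaker1, shaker2, shaker3, shaker4 above 0.018 m and angle between each of shaker1, shaker2, shaker3, shaker4's own z axis and vertical below 0.35 rad and linear speed of each of shaker1, shaker2, shaker3, shaker4 below 0.05 m/s and (distance between shaker2_bar and hook1 below 0.03 m or distance between shaker2_bar and hook2 below 0.03 m or distance between shaker2_bar and hook3 below 0.03 m or distance between shaker2_bar and hook4 below 0.03 m) and (distance between shaker3_bar and hook1 below 0.03 m or distance between shaker3_bar and hook2 below 0.03 m or distance between shaker3_bar and hook3 below 0.03 m or distance between shaker3_bar and hook4 below 0.03 m) and (distance between shaker4_bar and hook1 below 0.03 m or distance between shaker4_bar and hook2 below 0.03 m or distance between shaker4_bar and hook3 below 0.03 m or distance between shaker4_bar and hook4 below 0.03 m)); the robot touches nothing.
It fails at once if a bystander was pushed more than 40 mm from its place or tipped over (distance of any of sugar_bowl, jar, grinder, mug, oil from where it was at the start of the episode above 0.04 m or angle between any of sugar_bowl, jar, grinder, mug, oil's own z axis and vertical above 0.6 rad).
Of shaker1, shaker2, shaker3, shaker4 only 3 to 4 are there at a start; the rules pass over those that are not, and their reading is None.
At some moment in a run one of shaker1, shaker2, shaker3, shaker4 may be knocked a few centimetres aside while the robot is not near it.
Once in a run the grip may slacken for a moment while it holds something.
It also fails if it takes over 210 s, if anything falls off the work surface, if the arm or the gripper's body presses on something with over 40 N, if the wrist force passes 120 N, or if a joint passes its speed limit or range.

## Robot

A 6-joint arm with a two-finger parallel gripper is mounted at the origin on the work surface. World frame = base frame: x ahead of the robot, y to its left, z up, the work surface at z = 0. Lengths are in m, angles in rad, forces in N, time in s.
With the tool pointing down it reaches from about 0.225 to 0.875 m from the base axis. Payload 3.4 kg.
Tool frame: the origin (TCP) lies at the very end of the fingers, on their centre line; the grasp point (between the pads) lies 19 mm behind it; z points along the fingers, y is the direction in which the jaws open and shut (so a half turn about z gives the same grasp; the last joint's range is limited). The gripper opens to 85 mm and grips with 20 to 120 N. Pads are 22 mm wide; open, the fingers measure 114 mm over their backs; the gripper's body (76 mm by 85 mm) begins 54 mm behind the grasp point. The pads swing forward as they close: fully open they stand 13 mm farther back than shut.
Start: joints at [1.167, 0.276, 1.505, -0, 1.361, -0.121], TCP at [0.16, 0.552, 0.201] pointing down, gripper open.
Joint ranges: [-2.89, 2.89], [-0.75, 2.08], [0.22, 2.7], [-1.18, 4.32], [0.11, 2.71], [-2.7, 2.7]. Speed limits (rad/s): [2.57, 2.57, 3.14, 3.14, 3.14, 3.14].

## Interface

Orientations are given as a 3x3 rotation matrix whose columns are the frame's x, y, z axes.
In Python, from bench import readout, viewer, job_done gives the robot as it stands.
- The arm moves only by the tool play_rows, never from a script. Its argument "rows" is a list of rows, each a list of 4 numbers: the shift along the tool's x, y, z in mm, then the turn about the tool's z in degrees. In form: [[dx, dy, dz, yaw], ...]. A call has 1 to 12 rows; each row shifts and turns the commanded pose from where the row before left it, along the tool's axes as they then stand; what a row does not reach is not made up. A row lasts 1/10 s, in which the tool goes at most 50 mm and 8.59 degrees, less where a joint would pass 70% of its speed; a pose out of reach is approached as far as the arm can. A call with a gripper value outside its range is refused whole. "fingers" is the opening, from -1 (shut) to 1 (fully open), so that 0 is half open, set as the call begins (left out, the last holds). The fingers move at their own pace and stop on an object; "squeeze" is the grip in N (left out, the last holds). Time passes only in rows, so rows that do not move let the fingers close. It gives the time, the measured TCP pose, the force and the opening at its end, in the units of the state.
- readout.observe(): the state, without advancing time (a new reading comes with each control period).
- viewer.capture(name): name is "scene" or "top" or "wrist"; returns a dict with "img" (384x512x3 uint8, red, green, blue), "range_z" (384x512 float32, m along the optical axis (not along the pixel's ray), 0 where there is no reading), "fx", "fy", "cx", "cy" (pixels), "k1" (the pictures are not rectified: a ray, as slopes to the right and down, at radius r is drawn at 1 + k1 r^2 times it, then the intrinsics apply), "rvec" (rotation vector, rad) and "tvec" (3), from world to camera coordinates, as OpenCV has them. Camera axes: x right, y down, z forward; pixel columns grow to the right and rows downward; lengths in m; the calibration is good to about 2 mm. A picture is of the moment at which its call begins.
- job_done(): hands the job in, once; it reports no verdict.
The state is a dict: "time": time; "joints": joint angles; "qd": joint speeds; "joint_efforts": joint torques, N m; "eef_pos": TCP position; "orientation": TCP orientation; "force": force on the tool from outside, world axes, zero at the start; "torque": the same for the moment, N m; "opening": opening from 0.0 (shut) to 1.0 (fully open).
Only numpy, scipy, OpenCV 4.12 (cv2) and the standard library are available. Lean on these libraries where they do the work, as an engineer would, in place of code of your own. Each camera call takes 0.05 s, during which the arm holds its last target. There are 200 camera calls.

## Working session

There is one attempt and no reset: what is moved stays moved. The work goes in short steps, Python scripts to look and compute and a tool call to move; the robot and the scene stay as the last step left them, time stands still between calls to the robot, and variables do not carry over. Pictures are saved under pics/ and viewed, about 12 in all and at most 16, crops included, and the job is handed in when it is done.

Besides the shell and the picture viewer there is one more tool, called after "Request:" as name(argument=value, ...), one argument or row to a line, values as JSON. play_rows: Moves the arm, as the interface text tells. Its arguments: {"type":"object","properties":{"rows":{"type":"array"},"fingers":{"type":"number"},"squeeze":{"type":"number"}},"required":["rows"]}

```bash
mkdir -p pics; ls
cat > h.py <<'E'
import numpy as np, cv2, pickle
from bench import readout, viewer
def cap(n,save=None):
    c=viewer.capture(n)
    if save: cv2.imwrite(f'pics/{save}.png',c['img'][:,:,::-1]); pickle.dump(c,open(f'pics/{save}.pkl','wb'))
    return c
def load(s): return pickle.load(open(f'pics/{s}.pkl','rb'))
def ray(c,u,v):
    x,y=(u-c['cx'])/c['fx'],(v-c['cy'])/c['fy']; a,b=x,y
    for _ in range(10):
        r=a*a+b*b; a,b=x/(1+c['k1']*r),y/(1+c['k1']*r)
    R=cv2.Rodrigues(np.array(c['rvec'],float))[0]
    return np.array([a,b,1.]),R,np.array(c['tvec'],float).ravel()
def px(c,u,v,z=None):
    d,R,t=ray(c,u,v)
    if z is None: return R.T@(d*c['range_z'][int(v),int(u)]-t)
    o=-R.T@t; w=R.T@d
    return o+w*(z-o[2])/w[2]
def proj(c,P):
    R=cv2.Rodrigues(np.array(c['rvec'],float))[0]; p=R@np.array(P)+np.array(c['tvec']).ravel()
    a,b=p[0]/p[2],p[1]/p[2]; r=a*a+b*b; k=1+c['k1']*r
    return c['fx']*a*k+c['cx'],c['fy']*b*k+c['cy']
def cloud(c):
    v,u=np.mgrid[0:384,0:512]; x=(u-c['cx'])/c['fx'];y=(v-c['cy'])/c['fy'];a,b=x,y
    for _ in range(10):
        r=a*a+b*b; a,b=x/(1+c['k1']*r),y/(1+c['k1']*r)
    R=cv2.Rodrigues(np.array(c['rvec'],float))[0]
    z=c['range_z']; P=np.stack([a*z,b*z,z],-1)-np.array(c['tvec']).ravel()
    P=P@R; P[z==0]=np.nan
    return P
E
python3 - <<'E'
from h import *
a=cap('scene','s0');b=cap('top','t0')
cv2.imwrite('pics/top_big.png',cv2.resize(b['img'][:,:,::-1],(800,600)))
print(readout.observe())
for c in(a,b):
    R=cv2.Rodrigues(np.array(c['rvec'],float))[0];print(-R.T@np.array(c['tvec']).ravel(),c['fx'],c['k1'])
E
```

```text
pics
{'time': 0.1, 'joints': array([ 1.16701021e+00,  2.76538850e-01,  1.50601151e+00, -2.38185491e-05,
        1.36072497e+00, -1.20982788e-01]), 'qd': array([ 3.34165390e-04, -8.17137735e-04, -3.63354469e-03, -9.39882924e-05,
        8.61149846e-05, -1.76514636e-04]), 'joint_efforts': array([ 2.90331664e-04, -4.17704129e+01, -2.46403188e+01, -2.78830748e-04,
        5.95549282e-03, -1.77527215e-05]), 'eef_pos': array([0.16024648, 0.55166382, 0.19992024]), 'orientation': array([[-9.60278280e-01,  2.79043393e-01, -6.39709000e-04],
       [ 2.79044068e-01,  9.60277036e-01, -1.55651359e-03],
       [ 1.79963030e-04, -1.67319320e-03, -9.99998584e-01]]), 'force': array([-1.18336563, -1.11534533,  1.14444173]), 'torque': array([0.04776303, 0.01666645, 0.00688402]), 'opening': 0.998581808736005}
[1.61586778 0.04147862 0.93919789] 466.35895405082886 -0.03736289560431249
[ 0.21291216 -0.00188368  1.59480906] 378.0986304205106 -0.11442940606304325
```

View pics/top_big.png

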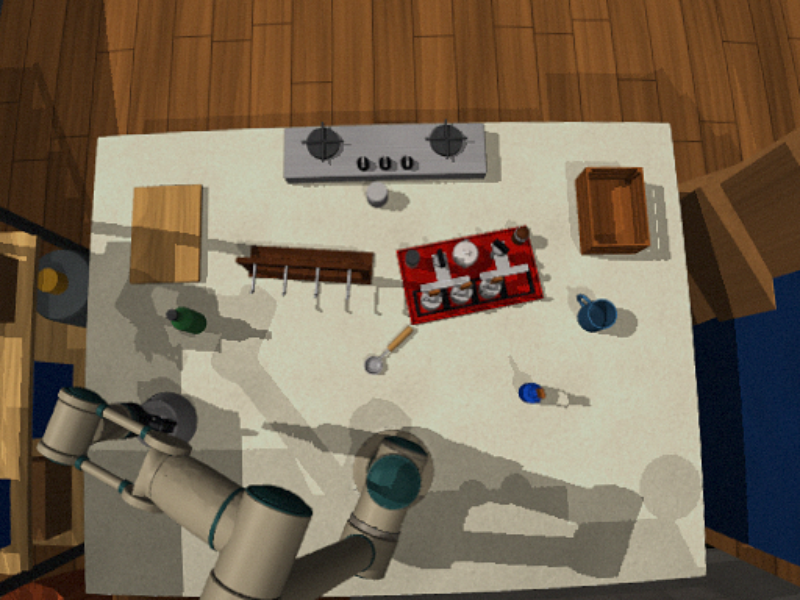

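View pics/s0.png

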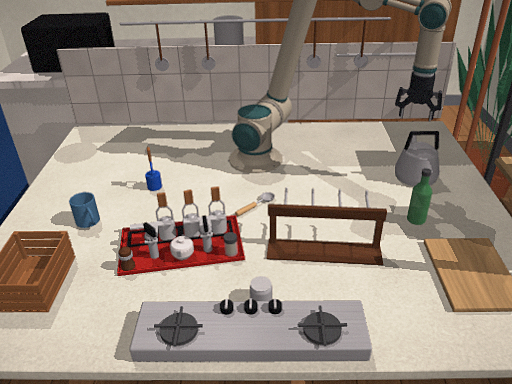

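Run:
```python
from h import *
b=load('t0'); s=.64
for n,u,v,z in [('tr',398,250,.014),('tr',527,227,.014),('tr',544,298,.014),('tr',413,323,.014),('h1tip',253,291,.15),('h2',285,294,.15),('h3',317,309,.15),('h4',348,310,.15),('rail',252,250,.148),('rail',372,256,.148)]:
    print(n,px(b,u*s,v*s,z).round(3))
P=cloud(b)
# tall things near
m=(P[:,:,0]>.35)&(P[:,:,0]<.75)&(abs(P[:,:,1])<.5)
img=np.zeros((384,512),np.uint8); img=np.clip(np.nan_to_num(P[:,:,2])*1000,0,255).astype(np.uint8)
cr=lambda i,x0,y0,x1,y1,f:cv2.resize(i[y0:y1,x0:x1],None,fx=f,fy=f,interpolation=cv2.INTER_CUBIC)
A=cr(b['img'][:,:,::-1],145,135,355,215,3.8);B=cv2.cvtColor(cr(img,145,135,355,215,3.8),cv2.COLOR_GRAY2BGR)
cv2.imwrite('pics/crop1.png',np.vstack([A,B])[:600])
w=cap('wrist','w0');R=cv2.Rodrigues(np.array(w['rvec'],float))[0];print(-R.T@np.array(w['tvec']).ravel(),R,w['fx'])
```

```text
tr [ 0.591 -0.031  0.014]
tr [ 0.648 -0.391  0.014]
tr [ 0.448 -0.426  0.014]
tr [ 0.389 -0.066  0.014]
h1tip [0.465 0.336 0.15 ]
h2 [0.455 0.255 0.15 ]
h3 [0.415 0.176 0.15 ]
h4 [0.41  0.099 0.15 ]
rail [0.57  0.34  0.148]
rail [0.546 0.037 0.148]
[0.08006909 0.57442861 0.37341386] [[ 0.28035031  0.95989156 -0.00344934]
 [ 0.90874864 -0.26425249  0.32302714]
 [ 0.30915953 -0.09369534 -0.94638341]] 274.3305643654467
```

View pics/crop1.png

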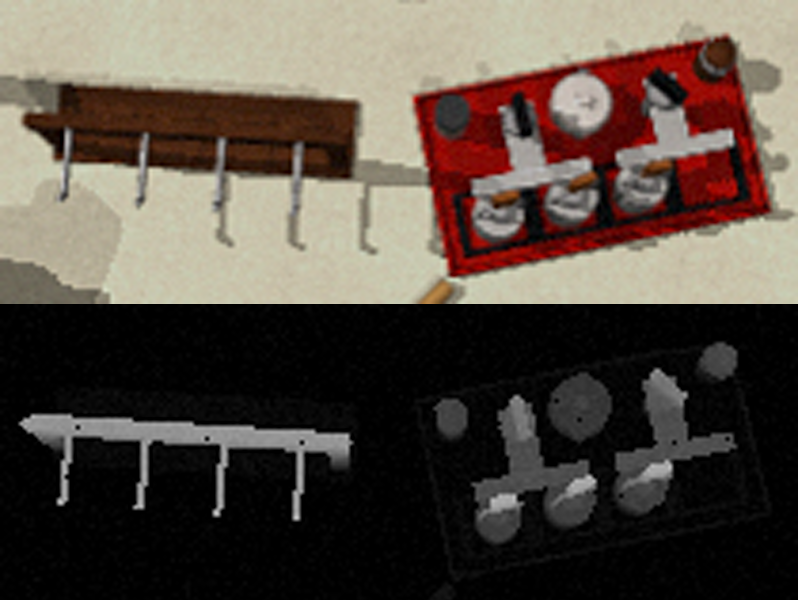

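```bash
cat >> h.py <<'E'
def lsq_frame(local,world):
    l=np.array(local)[:,:2];w=np.array(world)[:,:2];lc,wc=l.mean(0),w.mean(0)
    A,B=l-lc,w-wc
    a=np.arctan2((A[:,0]*B[:,1]-A[:,1]*B[:,0]).sum(),(A*B).sum())
    M=np.array([[np.cos(a),-np.sin(a)],[np.sin(a),np.cos(a)]])
    return a,wc-M@lc,M
def goto(x,y,z,psi=None):
    """print tool-axes shifts (mm) and yaw (deg) from present pose; psi=world angle of tool x"""
    o=readout.observe();R=o['orientation'];p=o['eef_pos']
    d=R.T@(np.array([x,y,z])-p)*1000
    cur=np.arctan2(R[1,0],R[0,0]); 
    yaw=0 if psi is None else -np.degrees((psi-cur+np.pi)%(2*np.pi)-np.pi)
    print('at',p.round(4),'psi',round(np.degrees(cur),1),'q1,q6',o['joints'][[0,5]].round(2),'move(before yaw)',d.round(1),'yaw',round(yaw,1),'F',o['force'].round(1),'op',round(o['opening'],3),'t',o['time'])
E
python3 - <<'E'
from h import *
b=load('t0'); s=.64
W=[px(b,u*s,v*s,.014) for u,v in [(398,250),(527,227),(544,298),(413,323)]]
a,o,M=lsq_frame([(155,185),(155,-185),(-55,-185),(-55,185)],np.array(W)*1000);print('tray',np.degrees(a),o)
P=cloud(b)*1000
T=P.copy();T[:,:,:2]=(P[:,:,:2]-o)@M
tr=lambda i,x0,x1,y0,y1,z0,z1:(i[:,:,0]>x0)&(i[:,:,0]<x1)&(i[:,:,1]>y0)&(i[:,:,1]<y1)&(i[:,:,2]>z0)&(i[:,:,2]<z1)
for y in(80,-80):
    q=T[tr(T,50,130,y-35,y+35,40,200)]; q=q[np.argsort(q[:,2])]; print('nut',q[-14:].round().tolist())
for y in (120,40,-40,-120):
    q=T[tr(T,-60,60,y-39,y+39,140,200)]; print('shaker',y,len(q),q.mean(0).round() if len(q) else'',q[:,2].max() if len(q) else '')
q=P[tr(P,380,520,60,380,125,170)]
lab=cv2.connectedComponents(tr(P,380,525,60,380,125,170).astype(np.uint8))
for k in range(1,lab[0]):
    q=P[lab[1]==k]; 
    if len(q)>4: 
        i=q[:,0].argmin(); pf=np.polyfit(q[:,0],q[:,1],1); print('hook',len(q),q[i].round(),q[q[:,0].argmax()].round(),'slope',np.degrees(np.arctan(pf[0])),np.median(q[:,2]))
E
```

```text
tray 9.291333371216282 [ 469.77491453 -236.49211646]
nut [[91.0, 81.0, 119.0], [97.0, 88.0, 119.0], [84.0, 87.0, 119.0], [105.0, 87.0, 120.0], [110.0, 90.0, 120.0], [104.0, 83.0, 120.0], [113.0, 89.0, 120.0], [109.0, 86.0, 121.0], [87.0, 82.0, 121.0], [92.0, 86.0, 122.0], [108.0, 82.0, 122.0], [105.0, 91.0, 123.0], [75.0, 85.0, 123.0], [79.0, 92.0, 126.0]]
nut [[104.0, -74.0, 119.0], [85.0, -86.0, 120.0], [81.0, -85.0, 120.0], [100.0, -73.0, 120.0], [94.0, -80.0, 121.0], [109.0, -70.0, 121.0], [106.0, -61.0, 121.0], [84.0, -90.0, 122.0], [77.0, -84.0, 122.0], [81.0, -81.0, 122.0], [113.0, -67.0, 123.0], [110.0, -62.0, 123.0], [114.0, -63.0, 123.0], [85.0, -77.0, 126.0]]
shaker 120 24 [  0. 127. 162.] 169.8697164684778
shaker 40 22 [  3.  46. 162.] 170.12317373352974
shaker -40 24 [  3. -34. 161.] 169.8479638157656
shaker -120 0  
hook 172 [438.  97. 159.] [525.  69. 152.] slope -10.134463090184777 145.40050545009444
hook 39 [455. 260. 156.] [525. 258. 142.] slope -4.418496506089014 143.90884049924622
hook 33 [460. 341. 159.] [524. 335. 138.] slope -3.500330463730584 145.78643081424013
```

Request:
play_rows(
  rows=[
    [0,0,-40,0],
    [0,0,-40,0],
    [0,0,-40,0],
    [0,0,-40,0],
    [-22.5,-26.8,-20,0],
    [-22.5,-26.8,-20,0],
    [-22.5,-26.8,0,0],
    [-22.5,-26.8,0,0],
    [-22.5,-26.8,0,0],
    [-22.5,-26.8,0,0],
    [-22.5,-26.8,0,0],
    [-22.5,-26.8,0,0],
  ],
  fingers=-0.2,
)

```text
time: 1.35
eef_pos: [0.2736, 0.2946, 0.4005]
orientation: [[-0.96, 0.279, 0.0], [0.279, 0.96, -0.0], [-0.0, -0.0, -1.0]]
force: [1.2, 0.5, 0.8]
opening: 0.394
```

Request:
play_rows(
  rows=[
    [-22.5,-26.8,0,0],
    [-22.5,-26.8,0,0],
    [-22.5,-26.8,0,0],
    [-22.5,-26.8,0,0],
    [-22.5,-26.8,0,0],
    [-22.5,-26.8,0,0],
    [-22.5,-26.8,0,0],
    [-22.5,-26.8,0,0],
    [-22.5,-26.8,0,0],
    [-22.5,-26.8,0,0],
    [-22.5,-26.8,0,0],
    [-22.5,-26.8,0,0],
  ],
)

```text
time: 2.55
eef_pos: [0.4432, -0.0895, 0.4005]
orientation: [[-0.96, 0.279, -0.0], [0.279, 0.96, 0.0], [0.0, 0.0, -1.0]]
force: [0.8, 0.1, 0.5]
opening: 0.397
```

Request:
play_rows(
  rows=[
    [-22.5,-26.8,0,0],
    [-22.5,-26.8,0,0],
    [-22.5,-26.8,0,0],
    [-22.5,-26.8,0,0],
    [0,0,0,-8],
    [0,0,0,-8],
    [0,0,0,-8],
    [0,0,0,0],
    [0,0,0,0],
  ],
)

```text
time: 3.45
eef_pos: [0.4995, -0.2161, 0.4005]
orientation: [[-0.991, -0.133, -0.0], [-0.133, 0.991, 0.0], [0.0, 0.0, -1.0]]
force: [-0.1, 0.9, 0.2]
opening: 0.398
```

Run:
```python
from h import *
goto(.5,-.22,.4,np.radians(189.3))
w=cap('wrist','w1'); cv2.imwrite('pics/w1b.png',cv2.resize(w['img'][:,:,::-1],(800,600),interpolation=cv2.INTER_CUBIC))
```

```text
at [ 0.4995 -0.2161  0.4005] psi -172.4 q1,q6 [-0.54 -2.24] move(before yaw) [-0.  -3.9  0.5] yaw -1.7 F [-0.1  0.9  0.2] op 0.398 t 3.45
```

View pics/w1b.png

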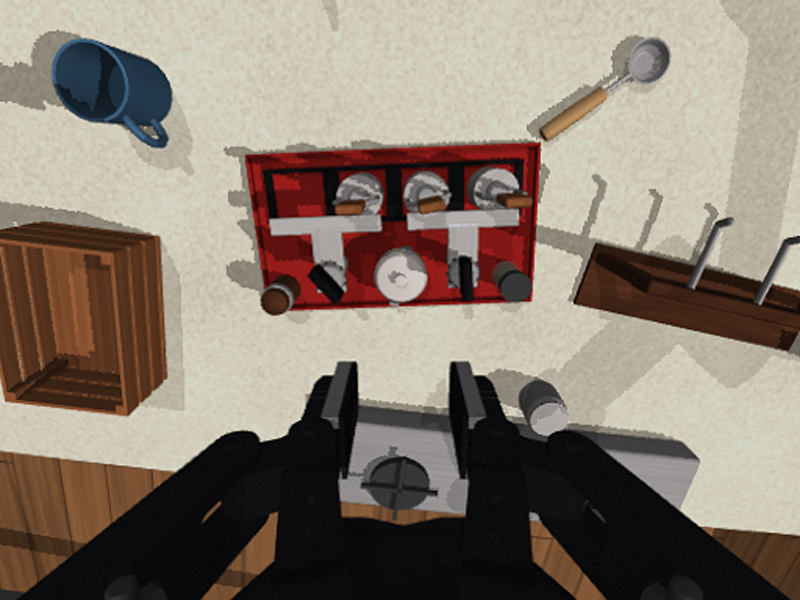

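```bash
cat >> h.py <<'E'
def boxfit(P,cx,cy,r,z0,z1):
    m=(np.hypot(P[:,:,0]-cx,P[:,:,1]-cy)<r)&(P[:,:,2]>z0)&(P[:,:,2]<z1)
    q=P[m]
    if len(q)<5: return None
    (c,sz,an)=cv2.minAreaRect(q[:,:2].astype(np.float32))
    if sz[0]<sz[1]: an+=90; sz=sz[::-1]
    return len(q),np.round(c,1),np.round(sz,1),round((an+90)%180-90,1),q[:,2].max().round(1),np.median(q[:,2]).round(1)
E
python3 - <<'E'
from h import *
b=load('w1'); s=.64
W=[px(b,u*s,v*s,.014) for u,v in [(533,299),(262,310),(247,155),(540,143)]]
a,o,M=lsq_frame([(155,185),(155,-185),(-55,-185),(-55,185)],np.array(W)*1000);print('tray',np.degrees(a),o, [((w[:2]*1000-o)@M).round() for w in W])
P=cloud(b)*1000
for y in(80,-80):
    c=o+M@np.array([90,y]); print('nut exp',c.round(1),boxfit(P,*c,38,113,130))
for y in(120,40,-40,-120):
    c=o+M@np.array([0,y]); print('shk exp',c.round(1),boxfit(P,*c,38,155,180))
np.save('tray.npy',np.array([a,*o]))
E
```

```text
tray 9.623762048565533 [ 469.94074058 -234.11710189] [array([151., 187.]), array([ 154., -191.]), array([ -52., -180.]), array([-53., 184.])]
nut exp [ 545.3 -140.2] (176, array([ 545.2, -140.6]), array([46.2, 12. ]), 13.4, np.float64(121.1), np.float64(118.1))
nut exp [ 572.  -297.9] (187, array([ 571.8, -297.8]), array([45.5, 11.7]), 46.7, np.float64(122.1), np.float64(119.5))
shk exp [ 449.9 -115.8] (133, array([ 448.2, -115.2]), array([25.7, 10. ]), -77.7, np.float64(167.6), np.float64(165.3))
shk exp [ 463.3 -194.7] (125, array([ 463.7, -195.8]), array([25.5, 10.1]), -70.0, np.float64(167.6), np.float64(165.3))
shk exp [ 476.6 -273.6] (130, array([ 476.6, -273.6]), array([25.3, 10. ]), -80.3, np.float64(168.3), np.float64(165.3))
shk exp [ 490.  -352.4] None
```

Request:
play_rows(
  rows=[
    [-11.1,13.8,30,0],
    [-11.1,13.8,40,0],
    [-11.1,13.7,40,0],
    [-11,13.7,40,0],
    [-11,13.7,40,0],
    [0,0,10,-5.8],
    [0,0,40,0],
    [0,0,30,0],
    [0,0,20,0],
    [0,0,21,0],
    [0,0,0,0],
    [0,0,0,0],
  ],
)

```text
time: 4.7
eef_pos: [0.5451, -0.1405, 0.0899]
orientation: [[-0.972, -0.234, -0.0], [-0.234, 0.972, 0.0], [0.0, 0.0, -1.0]]
force: [-0.1, -1.1, 0.6]
opening: 0.401
```

Run:
```python
from h import *
goto(.5452,-.1406,.089,np.radians(193.4))
w=cap('wrist','w2')
```

```text
at [ 0.5451 -0.1405  0.0899] psi -166.4 q1,q6 [-0.38 -2.18] move(before yaw) [-0.  -0.1  0.9] yaw 0.2 F [-0.1 -1.1  0.6] op 0.401 t 4.7
```

View pics/w2.png

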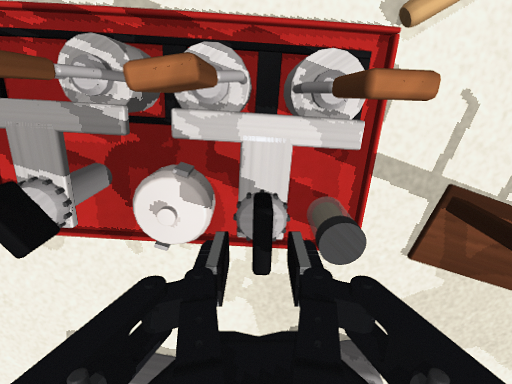

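Request:
play_rows(
  rows=[
    [0,0,0,0],
    [0,0,0,0],
    [0,0,0,0],
    [0,0,0,0],
    [0,0,-0.7,8],
    [0,0,-0.7,8],
    [0,0,-0.7,8],
    [0,0,-0.7,8],
    [0,0,-0.7,8],
    [0,0,-0.7,8],
    [0,0,-0.7,8],
  ],
  fingers=-1,
  squeeze=50,
)

```text
time: 5.85
eef_pos: [0.545, -0.1406, 0.0947]
orientation: [[-0.734, 0.679, 0.0], [0.679, 0.734, 0.0], [-0.0, 0.0, -1.0]]
force: [0.2, -0.1, 0.3]
opening: 0.001
```

Request:
play_rows(
  rows=[
    [0,0,-0.7,8],
    [0,0,-0.7,8],
    [0,0,-0.7,8],
    [0,0,-0.7,8],
    [0,0,-0.7,8],
    [0,0,-0.7,8],
    [0,0,-0.7,8],
    [0,0,-0.7,8],
    [0,0,-0.7,8],
    [0,0,-0.7,8],
    [0,0,-0.7,8],
    [0,0,-0.7,8],
  ],
)

```text
time: 7.05
eef_pos: [0.545, -0.1406, 0.1031]
orientation: [[0.752, 0.66, 0.0], [0.66, -0.752, 0.0], [0.0, 0.0, -1.0]]
force: [0.6, 0.1, 0.1]
opening: -0.004
```

Run:
```python
from h import *
goto(.5452,-.1406,.089);o=readout.observe();print(o['force'],o['torque'])
```

```text
at [ 0.545  -0.1406  0.1031] psi 41.3 q1,q6 [-0.38  0.47] move(before yaw) [ 0.1  0.1 14.1] yaw 0 F [0.6 0.1 0.1] op -0.004 t 7.05
[0.58140393 0.12173314 0.14177351] [-0.00493179  0.02143306 -0.06745871]
```

Run:
```python
from h import *
w=cap('wrist','w3'); 
w2=load('w2');print(proj(w2,[.5452,-.1406,.118]),proj(w2,[.5451,-.1405,.0899]))
P=cloud(w2)*1000; print(boxfit(P,545,-140,30,112,130))
```

```text
(np.float64(259.33358729144436), np.float64(242.78018733291526)) (np.float64(259.36893839918577), np.float64(222.20279269704926))
(1600, array([ 541.4, -143.2]), array([45.3, 43.1]), 63.9, np.float64(129.9), np.float64(118.8))
```

View pics/w3.png

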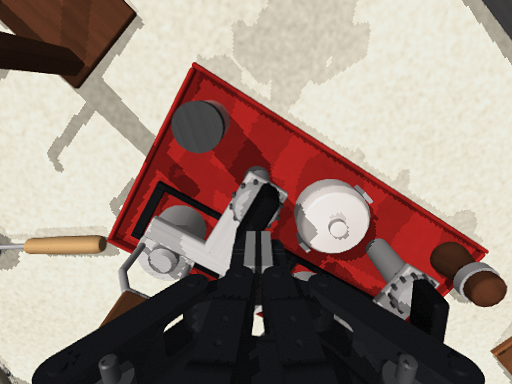

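Run:
```python
from h import *
w=load('w3'); P=cloud(w)*1000
for u,v in [(275,185),(262,205),(250,225),(258,245),(258,170),(240,205),(280,215),(246,240),(270,240)]: print(u,v,P[v,u].round())
z=P[:,:,2]
C=w['img'][150:300,190:330,::-1]; cv2.imwrite('pics/w3c.png',cv2.resize(C,None,fx=4.5,fy=4,interpolation=cv2.INTER_CUBIC))
```

```text
275 185 [ 566. -141.   73.]
262 205 [ 560. -131.  119.]
250 225 [ 545. -135.  118.]
258 245 [ 553. -134.  154.]
258 170 [ 556. -132.   21.]
240 205 [ 540. -128.   88.]
280 215 [ 530. -186.    4.]
246 240 [nan nan nan]
270 240 [ 557. -139.  148.]
```

View pics/w3c.png

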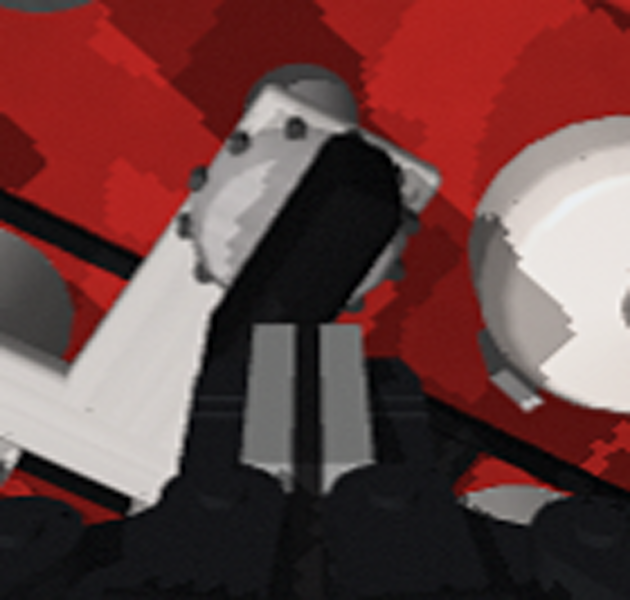

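Run:
```python
from h import *
for n in('w2','w3'):
    w=load(n); P=cloud(w)*1000; o={'w2':(.5451,-.1405),'w3':(.545,-.1406)}[n]
    for u,v in [(222,236),(215,240),(205,250),(300,240),(300,260),(250,233),(268,233),(250,240),(268,240),(255,260),(270,260),(205,290),(262,260)]: print(n,u,v,P[v,u].round(),w['img'][v,u], w['range_z'][v,u].round(3))
```

```text
w2 222 236 [ 538. -163.  132.] [87 88 86] 0.148
w2 215 240 [ 539. -166.  135.] [82 83 83] 0.144
w2 205 250 [nan nan nan] [29 29 31] 0.0
w2 300 240 [ 529. -123.  136.] [84 85 84] 0.144
w2 300 260 [ 530. -125.  153.] [85 86 84] 0.127
w2 250 233 [ 557. -145.   85.] [130 127 127] 0.199
w2 268 233 [ 537. -137.  119.] [14 13 14] 0.161
w2 250 240 [ 605. -136.    9.] [64 21 20] 0.287
w2 268 240 [ 542. -136.  118.] [13 11 14] 0.164
w2 255 260 [ 557. -140.  118.] [13 15 16] 0.168
w2 270 260 [ 556. -131.  118.] [4 5 7] 0.169
w2 205 290 [ 538. -164.  176.] [19 19 21] 0.106
w2 262 260 [ 556. -136.  118.] [21 21 22] 0.168
w3 222 236 [ 506. -136.   77.] [209 203 201] 0.224
w3 215 240 [ 499. -134.   77.] [205 200 198] 0.225
w3 205 250 [ 486. -134.   77.] [209 206 202] 0.228
w3 300 240 [ 536. -201.   49.] [58 57 58] 0.257
w3 300 260 [ 507. -238.   12.] [9 9 7] 0.308
w3 250 233 [ 550. -131.  142.] [113 114 113] 0.151
w3 268 233 [ 556. -139.  141.] [112 114 113] 0.152
w3 250 240 [ 550. -131.  149.] [113 113 112] 0.145
w3 268 240 [ 556. -139.  148.] [114 115 114] 0.145
w3 255 260 [ 552. -133.  168.] [33 33 35] 0.126
w3 270 260 [ 556. -138.  167.] [115 114 114] 0.127
w3 205 290 [ 538. -119.  187.] [16 16 17] 0.109
w3 262 260 [ 554. -136.  167.] [100 100 100] 0.127
```

Request:
play_rows(
  rows=[
    [0,0,0,-8.4],
    [0,0,0,-8.4],
    [0,0,0,-8.4],
    [0,0,0,-8.4],
    [0,0,0,-8.4],
    [0,0,0,-8.4],
    [0,0,0,-8.4],
    [0,0,0,-8.4],
    [0,0,0,-8.4],
  ],
  fingers=-0.2,
)

```text
time: 8.0
eef_pos: [0.545, -0.1405, 0.103]
orientation: [[-0.465, 0.886, 0.0], [0.886, 0.465, 0.0], [0.0, 0.0, -1.0]]
force: [0.6, 0.2, -0.4]
opening: 0.399
```

Request:
play_rows(
  rows=[
    [0,0,0,-8.4],
    [0,0,0,-8.4],
    [0,0,0,-8.4],
    [0,0,0,-8.4],
    [0,0,0,-8.4],
    [0,0,0,-8.4],
    [0,0,0,-8.4],
    [0,0,0,-8.4],
    [0,0,0,-1.3],
    [0,0,6,0],
    [0,0,6,0],
    [0,0,0,0],
  ],
)

```text
time: 9.2
eef_pos: [0.544, -0.1402, 0.0897]
orientation: [[-0.995, -0.098, -0.002], [-0.098, 0.995, 0.001], [0.002, 0.001, -1.0]]
force: [0.0, -0.2, -0.4]
opening: 0.401
```

Run:
```python
from h import *
goto(.5452,-.1406,.055,np.radians(193.4));w=cap('wrist','w4');P=cloud(w)*1000
# gray finger tip points near TCP
g=w['img'].astype(int); p=readout.observe()['eef_pos']*1000
m=(np.hypot(P[:,:,0]-p[0],P[:,:,1]-p[1])<40)&(P[:,:,2]>100)&(g.max(2)-g.min(2)<8)&(g.mean(2)>70)
vs,us=np.nonzero(m); i=np.argsort(vs)[:8]; print([(us[k],vs[k],P[vs[k],us[k]].round().tolist()) for k in i])
i=np.argsort(P[m][:,2])[:8]; print(P[m][i].round())
```

```text
at [ 0.544  -0.1402  0.0897] psi -174.4 q1,q6 [-0.38 -2.05] move(before yaw) [-1.2 -0.6 34.7] yaw -7.8 F [ 0.  -0.2 -0.4] op 0.401 t 9.2
[(np.int64(248), np.int64(205), [527.0, -149.0, 103.0]), (np.int64(248), np.int64(206), [526.0, -149.0, 106.0]), (np.int64(248), np.int64(207), [526.0, -149.0, 107.0]), (np.int64(248), np.int64(208), [526.0, -149.0, 110.0]), (np.int64(248), np.int64(217), [528.0, -149.0, 118.0]), (np.int64(248), np.int64(218), [529.0, -149.0, 116.0]), (np.int64(248), np.int64(219), [530.0, -148.0, 116.0]), (np.int64(249), np.int64(225), [534.0, -148.0, 116.0])]
[[ 527. -149.  103.]
 [ 526. -149.  106.]
 [ 526. -149.  107.]
 [ 526. -149.  110.]
 [ 541. -146.  114.]
 [ 530. -148.  116.]
 [ 539. -146.  116.]
 [ 534. -148.  116.]]
```

Request:
play_rows(
  rows=[
    [0,0,0,-4],
    [0,0,0,-3.8],
    [-1,-0.5,0,0],
    [0,0,5,0],
    [0,0,5,0],
    [0,0,5,0],
    [0,0,0,0],
  ],
)

```text
time: 9.95
eef_pos: [0.5452, -0.1405, 0.0748]
orientation: [[-0.972, -0.233, -0.002], [-0.233, 0.972, 0.001], [0.002, 0.001, -1.0]]
force: [-0.3, 0.6, -0.7]
opening: 0.403
```

Run:
```python
from h import *
goto(.5452,-.1406,.06,np.radians(193.4));w=cap('wrist','w5')
cv2.imwrite('pics/w5c.png',cv2.resize(w['img'][150:310,150:370,::-1],None,fx=3,fy=3,interpolation=cv2.INTER_CUBIC))
```

```text
at [ 0.5452 -0.1405  0.0748] psi -166.5 q1,q6 [-0.38 -2.18] move(before yaw) [ 0.  -0.1 14.8] yaw 0.1 F [-0.3  0.6 -0.7] op 0.403 t 9.95
```

View pics/w5c.png

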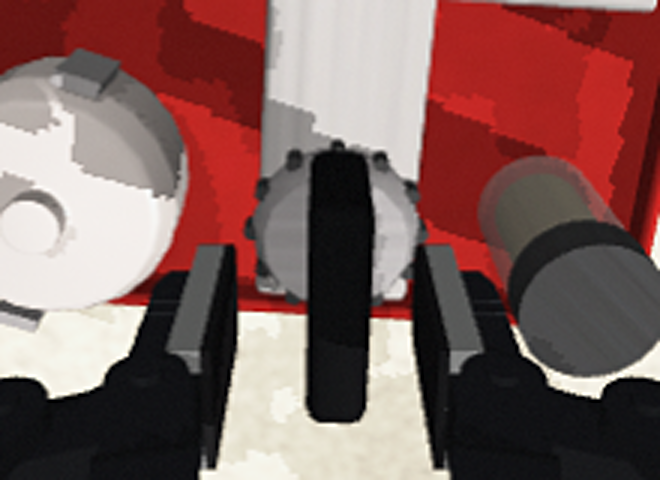

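Request:
play_rows(
  rows=[
    [0,0,6,0],
    [0,0,6,0],
    [0,0,5,0],
    [0,0,0,0],
  ],
)

```text
time: 10.4
eef_pos: [0.5453, -0.1405, 0.058]
orientation: [[-0.972, -0.233, -0.002], [-0.233, 0.972, 0.001], [0.002, 0.001, -1.0]]
force: [0.6, 1.3, 0.4]
opening: 0.402
```

Request:
play_rows(
  rows=[
    [0,0,0,0],
    [0,0,0,0],
    [0,0,0,0],
    [0,0,0,0],
    [0,0,0,0],
  ],
  fingers=-1,
  squeeze=50,
)

```text
time: 10.9
eef_pos: [0.5453, -0.138, 0.059]
orientation: [[-0.973, -0.232, -0.001], [-0.232, 0.973, 0.005], [0.0, 0.005, -1.0]]
force: [-0.7, 6.4, 1.0]
opening: 0.133
```

Request:
play_rows(
  rows=[
    [0,2.5,0,0],
    [0,0,0,0],
    [0,0,-0.7,8],
    [0,0,-0.7,8],
    [0,0,-0.7,8],
    [0,0,-0.7,8],
    [0,0,0,0],
  ],
)

```text
time: 11.6
eef_pos: [0.5452, -0.1377, 0.0618]
orientation: [[-0.948, 0.318, -0.0], [0.318, 0.948, 0.001], [0.001, 0.001, -1.0]]
force: [-1.1, 3.0, 0.8]
opening: 0.132
```

Run:
```python
from h import *
goto(.5452,-.1406,.06);o=readout.observe();print(o['torque'])
```

```text
at [ 0.5452 -0.1377  0.0618] psi 161.5 q1,q6 [-0.37 -1.62] move(before yaw) [-0.9 -2.8  1.8] yaw 0 F [-1.1  3.   0.8] op 0.132 t 11.6
[ 0.46020525  0.10936277 -0.08590339]
```

Request:
play_rows(
  rows=[
    [0,0,-0.7,8],
    [0,0,-0.7,8],
    [0,0,-0.7,8],
    [0,0,-0.7,8],
    [0,0,-0.7,8],
    [0,0,-0.7,8],
    [0,0,-0.7,8],
    [0,0,-0.7,8],
    [0,0,-0.7,8],
    [0,0,-0.7,8],
    [0,0,-0.7,8],
    [0,0,-0.7,8],
  ],
)

```text
time: 12.8
eef_pos: [0.546, -0.1374, 0.0702]
orientation: [[0.417, 0.909, 0.001], [0.909, -0.417, 0.002], [0.002, -0.0, -1.0]]
force: [0.7, 3.6, -1.2]
opening: 0.129
```

Request:
play_rows(
  rows=[
    [0,0,-0.7,8],
    [0,0,-0.7,8],
    [0,0,-0.7,8],
    [0,0,-0.7,8],
    [0,0,-0.7,8],
    [0,0,-0.7,8],
    [0,0,-0.7,8],
    [0,0,-0.7,8],
    [0,0,-0.7,8],
    [0,0,-0.7,8],
    [0,0,-0.7,8],
    [0,0,0,0],
  ],
)

```text
time: 14.0
eef_pos: [0.5463, -0.138, 0.0779]
orientation: [[0.925, -0.381, 0.002], [-0.381, -0.925, 0.001], [0.001, -0.001, -1.0]]
force: [1.5, 2.9, -1.3]
opening: 0.128
```

Run:
```python
from h import *
goto(.5452,-.1406,.06);o=readout.observe();print(o['torque'])
```

```text
at [ 0.5463 -0.138   0.0779] psi -22.4 q1,q6 [-0.37  1.59] move(before yaw) [-0.1  2.8 17.8] yaw 0 F [ 1.5  2.9 -1.3] op 0.128 t 14.0
[ 0.4537244  -0.32070575 -0.05056875]
```

Request:
play_rows(
  rows=[
    [0,0,-0.4,5],
    [0,0,-0.4,5],
    [0,0,-0.4,5],
    [0,0,0,0],
  ],
)

```text
time: 14.4
eef_pos: [0.5463, -0.1382, 0.0792]
orientation: [[0.796, -0.606, 0.002], [-0.606, -0.796, 0.001], [0.001, -0.001, -1.0]]
force: [2.1, 2.7, -0.4]
opening: 0.13
```

Run:
```python
from h import *
goto(.5452,-.1406,.06);o=readout.observe();print(o['torque'])
```

```text
at [ 0.5463 -0.1382  0.0792] psi -37.3 q1,q6 [-0.37  1.85] move(before yaw) [ 0.6  2.6 19.2] yaw 0 F [ 2.1  2.7 -0.4] op 0.13 t 14.4
[ 0.4788474  -0.31550484 -0.05869548]
```

Request:
play_rows(
  rows=[
    [0,0,-0.4,5],
    [0,0,-0.4,5],
    [0,0,-0.4,5],
    [0,0,0,0],
  ],
)

```text
time: 14.8
eef_pos: [0.5461, -0.1383, 0.0804]
orientation: [[0.614, -0.79, 0.001], [-0.79, -0.614, -0.0], [0.001, -0.001, -1.0]]
force: [2.5, 3.3, -1.1]
opening: 0.133
```

Run:
```python
from h import *
goto(.5452,-.1406,.06);o=readout.observe();print(o['torque'])
```

```text
at [ 0.5461 -0.1383  0.0804] psi -52.1 q1,q6 [-0.37  2.11] move(before yaw) [ 1.2  2.1 20.4] yaw 0 F [ 2.5  3.3 -1.1] op 0.133 t 14.8
[ 0.52243717 -0.42662278  0.60031738]
```

Request:
play_rows(
  rows=[
    [0,0,0,0],
    [0,0,0,0],
    [0,0,-20,0],
    [0,0,-25,0],
    [0,0,-25,0],
    [28.2,15.2,0,0],
    [28.2,15.2,0,0],
    [28.2,15.2,0,0],
    [28.2,15.2,0,0],
    [28,15.1,0,0],
    [0,0,0,0],
  ],
  fingers=-0.2,
)

```text
time: 15.9
eef_pos: [0.5711, -0.3015, 0.1499]
orientation: [[0.607, -0.795, 0.0], [-0.795, -0.607, -0.004], [0.003, 0.002, -1.0]]
force: [0.2, 0.7, 0.5]
opening: 0.403
```

Request:
play_rows(
  rows=[
    [0,0,0,-8.2],
    [0,0,0,-8.2],
    [0,0,0,-8.2],
    [0,0,0,-8.2],
    [0,0,0,-8.2],
    [0,0,0,-8.2],
    [0,0,0,-8.2],
    [0,0,0,-8.2],
    [0,0,0,-8.2],
    [0,0,0,-8.2],
    [0,0,0,-8.2],
    [0,0,0,-8.2],
  ],
)

```text
time: 17.1
eef_pos: [0.5704, -0.2959, 0.1503]
orientation: [[0.691, 0.723, -0.001], [0.723, -0.691, 0.0], [-0.001, -0.001, -1.0]]
force: [0.7, -0.6, 0.0]
opening: 0.396
```

Run:
```python
from h import *
goto(.572,-.2963,.06,np.radians(46.7));w=cap('wrist','w6');P=cloud(w)*1000
print(boxfit(P,571,-297,32,112,124), w['img'].shape)
c=px(w,256,200)
m=np.hypot(P[:,:,0]-545,P[:,:,1]+140)<20
print('nut1 top',np.nanpercentile(P[m][:,2],[50,90,97]))
T=np.load('tray.npy')
```

```text
at [ 0.5704 -0.2959  0.1503] psi 46.3 q1,q6 [-0.59  0.18] move(before yaw) [ 0.9  1.5 90.3] yaw -0.4 F [ 0.7 -0.6  0. ] op 0.396 t 17.1
(814, array([ 573. , -295.7]), array([45.6, 12. ]), 46.9, np.float64(122.0), np.float64(119.7)) (384, 512, 3)
nut1 top [107.21847504 140.210151   140.84740478]
```

Request:
play_rows(
  rows=[
    [1.9,1.7,20,0],
    [0,0,25,0],
    [0,0,15,0],
    [0,0,15,0],
    [0,0,10,0],
    [0,0,6,0],
    [0,0,0,0],
  ],
)

```text
time: 17.85
eef_pos: [0.5731, -0.2958, 0.0586]
orientation: [[0.696, 0.718, -0.001], [0.718, -0.696, 0.001], [-0.0, -0.001, -1.0]]
force: [0.2, -0.6, 1.3]
opening: 0.399
```

Request:
play_rows(
  rows=[
    [0,0,0,0],
    [0,0,0,0],
    [0,0,0,0],
    [0,0,0,0],
    [0,0,-0.7,8],
    [0,0,-0.7,8],
    [0,0,-0.7,8],
    [0,0,-0.7,8],
    [0,0,-0.7,8],
    [0,0,-0.7,8],
    [0,0,-0.7,8],
  ],
  fingers=-1,
)

```text
time: 18.95
eef_pos: [0.5732, -0.2955, 0.0651]
orientation: [[0.984, -0.181, -0.0], [-0.181, -0.984, 0.001], [-0.0, -0.001, -1.0]]
force: [-2.7, 3.8, 6.3]
opening: 0.134
```

Request:
play_rows(
  rows=[
    [0,0,-0.7,8],
    [0,0,-0.7,8],
    [0,0,-0.7,8],
    [0,0,-0.7,8],
    [0,0,-0.7,8],
    [0,0,-0.7,8],
    [0,0,-0.7,8],
    [0,0,-0.7,8],
    [0,0,-0.7,8],
    [0,0,-0.7,8],
    [0,0,0,0],
  ],
)

```text
time: 20.05
eef_pos: [0.5733, -0.2953, 0.0721]
orientation: [[-0.004, -1.0, 0.0], [-1.0, 0.004, 0.001], [-0.001, 0.0, -1.0]]
force: [-2.8, 2.7, 4.9]
opening: 0.132
```

Run:
```python
from h import *
goto(.572,-.2963,.06);print(readout.observe()['torque'])
```

```text
at [ 0.5733 -0.2953  0.0721] psi -90.2 q1,q6 [-0.58  2.56] move(before yaw) [ 1.1  1.3 12.1] yaw 0 F [-2.8  2.7  4.9] op 0.132 t 20.05
[ 0.61292368  0.42692342 -0.07116752]
```

Request:
play_rows(
  rows=[
    [0,0,0,0],
    [0,0,0,0],
    [0,0,-15,0],
    [0,0,-20,0],
    [0,0,0,-8],
    [0,0,0,-8],
    [0,0,0,-8],
    [0,0,0,-8],
    [0,0,0,-8],
    [0,0,0,-8],
    [0,0,0,-8],
    [0,0,0,-8],
  ],
  fingers=-0.2,
)

```text
time: 21.25
eef_pos: [0.5739, -0.2967, 0.1059]
orientation: [[0.9, -0.435, 0.001], [-0.435, -0.9, -0.001], [0.001, 0.0, -1.0]]
force: [-0.7, 0.2, 0.5]
opening: 0.398
```

Request:
play_rows(
  rows=[
    [0,0,0,-8],
    [0,0,0,-8],
    [0,0,0,-8],
    [0,0,0,-8],
    [0,0,0,-8],
    [0,0,0,-8],
    [0,0,0,-8],
    [0,0,0,-8],
    [0,0,0,-8],
    [0,0,0,-8],
    [0,0,0,-8],
    [0,0,0,-8],
  ],
)

```text
time: 22.45
eef_pos: [0.5739, -0.2967, 0.1059]
orientation: [[0.338, 0.941, 0.001], [0.941, -0.338, -0.001], [-0.0, 0.001, -1.0]]
force: [0.5, -1.3, -0.0]
opening: 0.403
```

Request:
play_rows(
  rows=[
    [0,0,0,-8],
    [0,0,0,-8],
    [0,0,0,-4],
    [0,0,0,0],
  ],
)

```text
time: 22.85
eef_pos: [0.5739, -0.2966, 0.106]
orientation: [[0.002, 1.0, 0.001], [1.0, -0.002, -0.001], [-0.001, 0.001, -1.0]]
force: [0.6, -0.0, -0.6]
opening: 0.397
```

Run:
```python
from h import *
goto(.5733,-.2953,.0721,np.radians(90));w=cap('wrist','w7');P=cloud(w)*1000
print(boxfit(P,573,-295,32,125,136))
```

```text
at [ 0.5739 -0.2966  0.106 ] psi 89.9 q1,q6 [-0.58 -0.58] move(before yaw) [ 1.3 -0.6 33.9] yaw -0.1 F [ 0.6 -0.  -0.6] op 0.397 t 22.85
(1341, array([ 572.5, -295.7]), array([45.8, 11.8]), -89.7, np.float64(134.1), np.float64(131.7))
```

Request:
play_rows(
  rows=[
    [1.2,-0.8,15,0],
    [0,0,12,0],
    [0,0,6,0],
    [0,0,0,0],
  ],
)

```text
time: 23.3
eef_pos: [0.572, -0.2945, 0.0717]
orientation: [[0.002, 1.0, -0.002], [1.0, -0.002, 0.001], [0.001, -0.002, -1.0]]
force: [0.5, 1.2, -0.0]
opening: 0.398
```

Request:
play_rows(
  rows=[
    [0,0,0,0],
    [0,0,0,0],
    [0,0,0,0],
    [0,0,0,0],
    [0,0,-0.7,8],
    [0,0,-0.7,8],
    [0,0,-0.7,8],
    [0,0,-0.7,8],
    [0,0,-0.7,8],
    [0,0,-0.7,8],
  ],
  fingers=-1,
)

```text
time: 24.3
eef_pos: [0.5735, -0.2953, 0.0779]
orientation: [[0.748, 0.664, 0.002], [0.664, -0.748, -0.001], [0.001, 0.002, -1.0]]
force: [1.0, -0.6, 0.5]
opening: 0.132
```

Request:
play_rows(
  rows=[
    [0,0,-0.7,8],
    [0,0,-0.7,8],
    [0,0,-0.7,8],
    [0,0,-0.7,8],
    [0,0,-0.7,8],
    [0,0,0,0],
  ],
)

```text
time: 24.9
eef_pos: [0.5736, -0.2954, 0.0814]
orientation: [[0.999, 0.033, 0.002], [0.033, -0.999, -0.001], [0.002, 0.001, -1.0]]
force: [1.0, -1.6, -0.2]
opening: 0.132
```

Run:
```python
from h import *
goto(.572,-.2963,.06);print(readout.observe()['torque'])
```

```text
at [ 0.5736 -0.2954  0.0814] psi 1.9 q1,q6 [-0.58  0.95] move(before yaw) [-1.7  0.8 21.4] yaw 0 F [ 1.  -1.6 -0.2] op 0.132 t 24.9
[-0.08648083 -0.24586747 -0.13788713]
```

Request:
play_rows(
  rows=[
    [0,0,-0.4,5],
    [0,0,-0.4,5],
    [0,0,-0.4,5],
    [0,0,0,0],
  ],
)

```text
time: 25.3
eef_pos: [0.5735, -0.2955, 0.0823]
orientation: [[0.976, -0.218, 0.001], [-0.218, -0.976, -0.002], [0.002, 0.002, -1.0]]
force: [2.4, -1.6, -1.4]
opening: 0.127
```

Run:
```python
from h import *
goto(.572,-.2963,.06);print(readout.observe()['torque'])
```

```text
at [ 0.5735 -0.2955  0.0823] psi -12.6 q1,q6 [-0.58  1.21] move(before yaw) [-1.4  1.1 22.3] yaw 0 F [ 2.4 -1.6 -1.4] op 0.127 t 25.3
[-0.11490517 -0.46463549  2.37888375]
```

Request:
play_rows(
  rows=[
    [0,0,0,0],
    [0,0,0,0],
    [0,0,-30,0],
    [0,0,-40,0],
    [0,0,-40,0],
    [0,0,-40,0],
    [0,0,-40,0],
    [0,0,-40,0],
    [0,0,-40,0],
    [0,0,-40,0],
    [-16,-30,0,0],
    [-16,-30,0,0],
  ],
  fingers=-0.2,
)

```text
time: 26.5
eef_pos: [0.5554, -0.2293, 0.3934]
orientation: [[0.973, -0.229, 0.003], [-0.229, -0.974, -0.0], [0.003, -0.0, -1.0]]
force: [-0.5, 0.1, -1.1]
opening: 0.399
```

Request:
play_rows(
  rows=[
    [-17,-30,0,0],
    [-17,-30,0,0],
    [-17,-30,0,0],
    [-17,-30,0,0],
    [-17,-30,0,0],
    [-17,-30,0,0],
    [-17,-30,0,0],
    [-17,-30,0,0],
    [-17,-30,0,0],
    [-17,-29,0,0],
    [0,0,0,-8],
    [0,0,0,-8],
  ],
)

```text
time: 27.7
eef_pos: [0.4563, 0.1017, 0.3924]
orientation: [[0.998, 0.058, -0.0], [0.058, -0.998, 0.001], [-0.0, -0.001, -1.0]]
force: [-0.1, -0.6, 0.3]
opening: 0.401
```

Request:
play_rows(
  rows=[
    [0,0,0,-8],
    [0,0,0,-8],
    [0,0,0,-8],
    [0,0,0,-8],
    [0,0,0,-8],
    [0,0,0,-8],
    [0,0,0,-8],
    [0,0,0,-8],
    [0,0,0,-8],
    [0,0,0,-8],
    [0,0,0,-8],
    [0,0,0,-8],
  ],
)

```text
time: 28.9
eef_pos: [0.4568, 0.1006, 0.3922]
orientation: [[-0.16, 0.987, -0.001], [0.987, 0.16, 0.001], [0.001, -0.001, -1.0]]
force: [0.5, 0.0, 0.0]
opening: 0.404
```

Run:
```python
from h import *
goto(.45,.10,.4,np.radians(100));w=cap('wrist','w8'); cv2.imwrite('pics/w8b.png',cv2.resize(w['img'][:,:,::-1],(800,600),interpolation=cv2.INTER_CUBIC))
```

```text
at [0.4568 0.1006 0.3922] psi 99.2 q1,q6 [ 0.07 -0.09] move(before yaw) [ 0.5 -6.8 -7.8] yaw -0.8 F [0.5 0.  0. ] op 0.404 t 28.9
```

View pics/w8b.png

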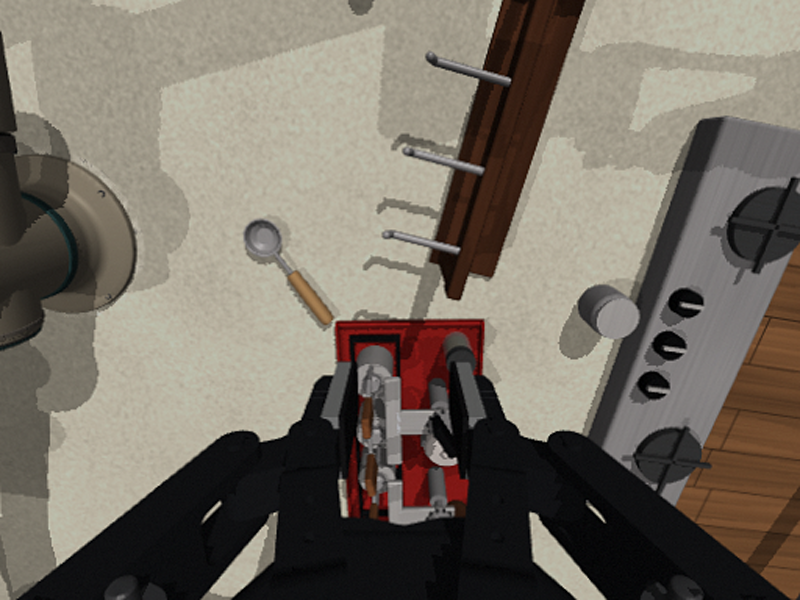

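Run:
```python
from h import *
w=load('w8'); P=cloud(w)*1000; s=.64
L=[];W=[]
for (u,v,z,l) in [(432,57,.156,(-25,40)),(408,152,.156,(-25,-40)),(387,234,.156,(-25,-120)),(509,81,.144,(50,40)),(483,171,.144,(50,-40)),(459,249,.144,(50,-120))]:
    q=px(w,u*s,v*s,z)*1000; L.append(l);W.append(q); print(q.round(1),P[int(v*s),int(u*s)].round())
a,o,M=lsq_frame(L,np.array(W)[:,:2]);print('rack',np.degrees(a),o.round(1),[((q[:2]-o)@M).round(1) for q in W])
np.save('rack.npy',np.array([a,*o]))
for y in(120,40,-40,-120): print('hook seat',(o+M@np.array([12,y])).round(1))
for n,x,y in [('n1',545.3,-139),('n2',573,-295.5)]: print(n,boxfit(P,x,y,32,130,150))
for x,y in [(449,-115),(463.7,-195),(477,-273)]: print(boxfit(P,x,y,38,158,180))
```

```text
[455.6 259.2 156. ] [455. 260. 155.]
[447.9 179.6 156. ] [448. 180. 154.]
[440.1 102.2 156. ] [439. 103. 155.]
[527.2 253.6 144. ] [526. 254. 145.]
[521. 174. 144.] [520. 175. 146.]
[513.6  96.4 144. ] [512.  97. 144.]
rack -5.086738332297378 [475.3 218.5] [array([-23.3,  38.8]), array([-23.9, -41.1]), array([ -24.8, -118.9]), array([48.6, 39.6]), array([ 49.4, -40.2]), array([  48.9, -118.2])]
hook seat [497.9 336.9]
hook seat [490.8 257.2]
hook seat [483.7 177.6]
hook seat [476.6  97.9]
n1 (159, array([ 544.2, -138.9]), array([46.2, 12.2]), -51.1, np.float64(142.6), np.float64(140.2))
n2 None
(86, array([ 447.5, -113.5]), array([25. ,  9.2]), -81.5, np.float64(168.6), np.float64(165.8))
(83, array([ 462.8, -194.1]), array([24.4,  9.7]), -71.7, np.float64(168.6), np.float64(166.4))
None
```

Request:
play_rows(
  rows=[
    [-30,-6,20,-1.8],
    [-30,-6.1,20,0],
    [-30,-6.1,20,0],
    [-30,-6.1,20,0],
    [-30,-6.1,28,0],
    [-30,-6.1,28,0],
    [-30,-6,28,0],
    [0,0,28,0],
    [0,0,0,0],
  ],
)

```text
time: 29.85
eef_pos: [0.4504, -0.1131, 0.1967]
orientation: [[-0.181, 0.983, -0.008], [0.983, 0.181, 0.004], [0.006, -0.007, -1.0]]
force: [-0.3, 0.7, -0.3]
opening: 0.397
```

Run:
```python
from h import *
w=cap('wrist','w9');P=cloud(w)*1000
cv2.imwrite('pics/w9b.png',cv2.resize(w['img'][:,:,::-1],(800,600),interpolation=cv2.INTER_CUBIC))
for x,y in [(448,-114.5),(463.7,-195),(477,-273)]:
  print(boxfit(P,x,y,30,160,175))
  f=boxfit(P,x,y,30,160,175)
  if f: goto(f[1][0]/1e3,f[1][1]/1e3,.094,np.radians(f[3]%180))
print('n2',boxfit(P,573,-295.5,32,130,150))
```

```text
(370, array([ 447.9, -113.2]), array([24.7,  9.7]), -79.3, np.float64(167.8), np.float64(165.8))
at [ 0.4521 -0.1132  0.1989] psi 100.5 q1,q6 [-0.4  -0.58] move(before yaw) [  0.5  -3.8 104.9] yaw -0.2 F [0.2 0.6 1.1] op 0.398 t 29.9
(294, array([ 463.2, -193.9]), array([25.1, 10.2]), -70.1, np.float64(167.6), np.float64(166.0))
at [ 0.4521 -0.1132  0.1989] psi 100.5 q1,q6 [-0.4  -0.58] move(before yaw) [-81.6  -3.5 104.7] yaw -9.4 F [0.2 0.6 1.1] op 0.398 t 29.9
None
n2 (137, array([ 587.7, -293.8]), array([20.5,  8.7]), -37.7, np.float64(141.9), np.float64(138.0))
```

View pics/w9b.png

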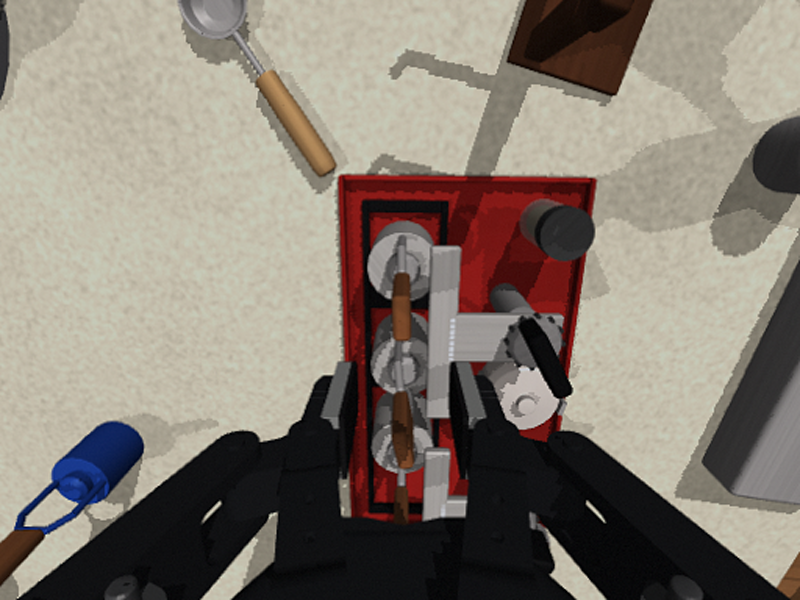

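Request:
play_rows(
  rows=[
    [0.5,-3.8,15,0],
    [0,0,25,0],
    [0,0,25,0],
    [0,0,20,0],
    [0,0,12,0],
    [0,0,8,0],
    [0,0,0,0],
    [0,0,0,0],
  ],
)

```text
time: 30.7
eef_pos: [0.4509, -0.114, 0.0963]
orientation: [[-0.186, 0.983, 0.002], [0.983, 0.186, -0.001], [-0.001, 0.002, -1.0]]
force: [-0.4, -0.6, 0.5]
opening: 0.398
```

Request:
play_rows(
  rows=[
    [0,0,0,0],
    [0,0,0,0],
    [0,0,0,0],
    [0,0,0,0],
    [0,0,0,0],
  ],
  fingers=-1,
  squeeze=60,
)

```text
time: 31.2
eef_pos: [0.45, -0.1142, 0.096]
orientation: [[-0.186, 0.983, 0.001], [0.983, 0.186, -0.001], [-0.001, 0.001, -1.0]]
force: [-2.8, 1.3, 6.4]
opening: 0.105
```

Request:
play_rows(
  rows=[
    [0,0,-4,0],
    [0,0,-5,0],
    [0,0,-5,0],
    [0,0,0,0],
  ],
)

```text
time: 31.6
eef_pos: [0.4504, -0.1141, 0.1097]
orientation: [[-0.186, 0.983, 0.001], [0.983, 0.186, -0.0], [-0.001, 0.001, -1.0]]
force: [-0.2, 0.1, -2.1]
opening: 0.106
```

Run:
```python
from h import *
goto(.4135,-.119,.13)
```

```text
at [ 0.4504 -0.1141  0.1097] psi 100.7 q1,q6 [-0.4  -0.58] move(before yaw) [  2.  -37.2 -20.3] yaw 0 F [-0.2  0.1 -2.1] op 0.106 t 31.6
```

Request:
play_rows(
  rows=[
    [0,-6,0,0],
    [0,-10,0,0],
    [0,-11,0,0],
    [0,-11,0,0],
    [0,0,-6,0],
    [0,0,-12,0],
    [0,0,-12,0],
    [0,0,-7,0],
    [0,0,0,0],
  ],
)

```text
time: 32.5
eef_pos: [0.4135, -0.1214, 0.1473]
orientation: [[-0.185, 0.983, 0.003], [0.983, 0.185, -0.001], [-0.002, 0.003, -1.0]]
force: [1.1, -0.1, -2.5]
opening: 0.109
```

Request:
play_rows(
  rows=[
    [12,1.7,0,0],
    [20,2.9,0,0],
    [26,3.7,0,0],
    [26,3.7,0,0],
    [26,3.7,0,0],
    [26,3.7,0,0],
    [26,3.7,0,0],
    [26,3.7,0,0],
    [26,3.7,0,0],
    [26,3.7,0,0],
    [26,3.7,0,0],
    [26,3.7,0,0],
  ],
)

```text
time: 33.7
eef_pos: [0.3977, 0.1753, 0.1454]
orientation: [[-0.186, 0.983, -0.002], [0.983, 0.186, 0.0], [0.0, -0.002, -1.0]]
force: [0.3, 0.2, -2.3]
opening: 0.107
```

Request:
play_rows(
  rows=[
    [26,3.7,0,0],
    [26,3.7,0,0],
    [20,2.9,0,0],
    [12,1.7,0,0],
    [6,0.9,0,0],
    [0,0,0,5.3],
    [0,0,0,5.3],
    [0,0,0,5.2],
    [0,0,0,0],
    [0,0,0,0],
  ],
)

```text
time: 34.7
eef_pos: [0.3949, 0.264, 0.1459]
orientation: [[0.088, 0.996, -0.0], [0.996, -0.088, -0.0], [-0.0, -0.0, -1.0]]
force: [-0.4, 0.2, -2.5]
opening: 0.109
```

Run:
```python
from h import *
goto(.3962,.2657,.146,np.radians(84.9)); goto(.4908,.2572,.146)
w=cap('wrist','w10');P=cloud(w)*1000
cv2.imwrite('pics/w10b.png',cv2.resize(w['img'][:,:,::-1],(800,600),interpolation=cv2.INTER_CUBIC))
```

```text
at [0.3949 0.264  0.1459] psi 85.0 q1,q6 [0.44 0.53] move(before yaw) [ 1.8  1.1 -0.1] yaw 0.1 F [-0.4  0.2 -2.5] op 0.109 t 34.7
at [0.3949 0.264  0.1459] psi 85.0 q1,q6 [0.44 0.53] move(before yaw) [ 1.6 96.1 -0.1] yaw 0 F [-0.4  0.2 -2.5] op 0.109 t 34.7
```

View pics/w10b.png

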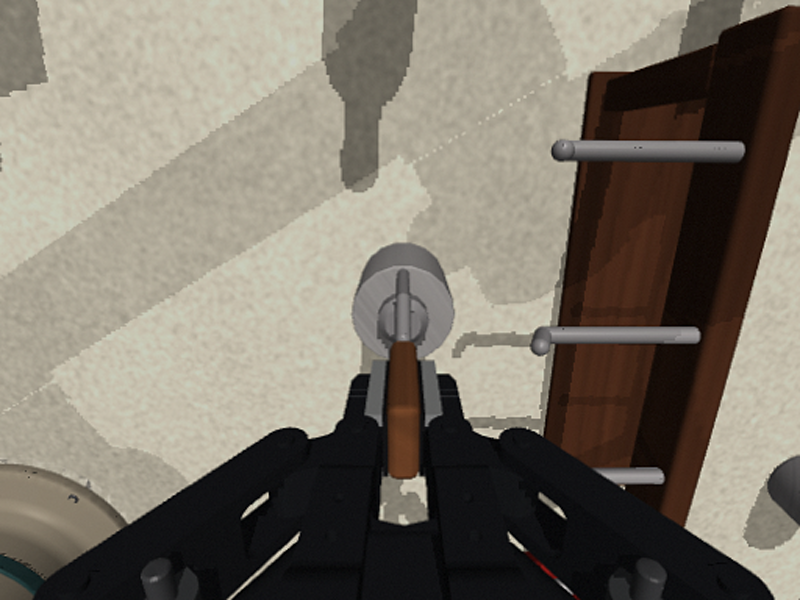

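Request:
play_rows(
  rows=[
    [1.7,5,0,0],
    [0,10,0,0],
    [0,13,0,0],
    [0,13,0,0],
    [0,13,0,0],
    [0,13,0,0],
    [0,13,0,0],
    [0,10,0,0],
    [0,6,0,0],
    [0,0,0,0],
    [0,0,0,0],
  ],
)

```text
time: 35.85
eef_pos: [0.4904, 0.2576, 0.146]
orientation: [[0.089, 0.996, -0.001], [0.996, -0.089, -0.0], [-0.0, -0.001, -1.0]]
force: [-1.2, 0.6, -2.5]
opening: 0.11
```

Request:
play_rows(
  rows=[
    [0,0,5,0],
    [0,0,5,0],
    [0,0,4,0],
    [0,0,3,0],
    [0,0,2,0],
    [0,0,1,0],
    [0,0,0,0],
    [0,0,0,0],
  ],
)

```text
time: 36.65
eef_pos: [0.4907, 0.2577, 0.1265]
orientation: [[0.089, 0.996, -0.0], [0.996, -0.089, 0.0], [0.0, -0.0, -1.0]]
force: [-1.6, -0.6, 1.4]
opening: 0.11
```

Run:
```python
from h import *
goto(.4908,.2572,.126)
```

```text
at [0.4907 0.2577 0.1265] psi 84.9 q1,q6 [0.36 0.45] move(before yaw) [-0.4  0.2  0.5] yaw 0 F [-1.6 -0.6  1.4] op 0.11 t 36.65
```

Request:
play_rows(
  rows=[
    [0,0,0,0],
    [0,0,0,0],
    [0,0,0,0],
    [0,0,-10,0],
    [0,0,-20,0],
    [0,0,-30,0],
    [0,0,-30,0],
    [0,0,-30,0],
    [0,-10,-10,0],
    [0,-30,0,0],
    [0,-30,0,0],
  ],
  fingers=-0.4,
)

```text
time: 37.75
eef_pos: [0.4199, 0.2638, 0.2558]
orientation: [[0.09, 0.996, -0.001], [0.996, -0.09, 0.0], [0.0, -0.001, -1.0]]
force: [-0.3, 0.7, -1.2]
opening: 0.298
```

Run:
```python
from h import *
w=cap('wrist','w11')
s=cap('scene','s1');P=cloud(s)*1000
print('hung grip',boxfit(P,490.8,257.2,35,165,230),boxfit(cloud(w)*1000,490.8,257.2,35,175,230))
goto(.4635,-.1935,.2,np.radians(110))
for x,y in [(463.7,-195),(477,-273)]: print(boxfit(P,x,y,38,158,180))
cv2.imwrite('pics/s1b.png',cv2.resize(s['img'][160:290,100:400,::-1],None,fx=2.6,fy=2.6,interpolation=cv2.INTER_CUBIC))
```

```text
hung grip (96, array([494. , 256.9]), array([25.4, 15.5]), 82.4, np.float64(198.3), np.float64(184.3)) (471, array([490.7, 259.1]), array([25.2, 10.4]), 84.5, np.float64(198.4), np.float64(195.3))
at [0.4164 0.2637 0.256 ] psi 85.0 q1,q6 [0.42 0.51] move(before yaw) [-451.4   86.9   55.9] yaw -25.0 F [ 1.1 -0.2  0.4] op 0.302 t 37.85
(31, array([ 468.7, -191.7]), array([26.6, 13.7]), -57.4, np.float64(168.6), np.float64(163.4))
(31, array([ 479.4, -269.9]), array([24.2, 14.9]), -87.4, np.float64(167.9), np.float64(163.9))
```

View pics/s1b.png

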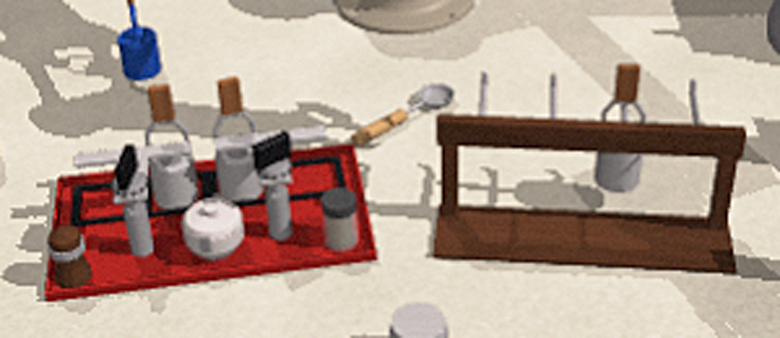

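Request:
play_rows(
  rows=[
    [-15,3,0,0],
    [-33,6.3,0,0],
    [-33,6.3,0,0],
    [-33,6.3,0,0],
    [-33,6.3,0,0],
    [-33,6.3,0,0],
    [-33,6.3,0,0],
    [-33,6.3,0,0],
    [-33,6.3,0,0],
    [-33,6.3,0,0],
    [-33,6.3,0,0],
    [-33,6.3,0,0],
  ],
  fingers=-0.2,
)

```text
time: 39.05
eef_pos: [0.4593, -0.122, 0.2556]
orientation: [[0.09, 0.996, -0.001], [0.996, -0.09, -0.001], [-0.001, -0.001, -1.0]]
force: [0.5, 0.0, 0.6]
opening: 0.397
```

Request:
play_rows(
  rows=[
    [-33,6.3,0,0],
    [-33,6.3,0,0],
    [-7,2,0,0],
    [0,0,0,-8.4],
    [0,0,18,-8.3],
    [0,0,18,-8.3],
    [0,0,18,0],
    [0,0,0,0],
    [0,0,0,0],
  ],
)

```text
time: 39.95
eef_pos: [0.4674, -0.1933, 0.2021]
orientation: [[-0.34, 0.94, -0.001], [0.94, 0.34, 0.0], [0.001, -0.0, -1.0]]
force: [1.1, -0.1, -0.1]
opening: 0.402
```

Run:
```python
from h import *
w=cap('wrist','w12');P=cloud(w)*1000
f=boxfit(P,463.5,-194,30,160,175);print(f)
goto(f[1][0]/1e3,f[1][1]/1e3,.096,np.radians(f[3]%180))
f=boxfit(P,477,-273,30,160,175);print(f)
```

```text
(360, array([ 463.3, -194. ]), array([25.7,  9.9]), -70.1, np.float64(167.9), np.float64(165.8))
at [ 0.4679 -0.1935  0.2027] psi 109.9 q1,q6 [-0.53 -0.88] move(before yaw) [  1.2  -4.6 106.7] yaw -0.0 F [-0.2  0.2 -0.3] op 0.399 t 40.0
(277, array([ 476.3, -272.1]), array([26., 10.]), -80.0, np.float64(167.9), np.float64(166.0))
```

Request:
play_rows(
  rows=[
    [1.2,-4.6,15,0],
    [0,0,25,0],
    [0,0,25,0],
    [0,0,20,0],
    [0,0,13,0],
    [0,0,8,0],
    [0,0,0,0],
    [0,0,0,0],
  ],
)

```text
time: 40.8
eef_pos: [0.4637, -0.1939, 0.097]
orientation: [[-0.34, 0.94, 0.002], [0.94, 0.34, -0.001], [-0.001, 0.001, -1.0]]
force: [-0.9, -0.3, 0.7]
opening: 0.399
```

Request:
play_rows(
  rows=[
    [0,0,0,0],
    [0,0,0,0],
    [0,0,0,0],
    [0,0,0,0],
    [0,0,0,0],
  ],
  fingers=-1,
  squeeze=60,
)

```text
time: 41.3
eef_pos: [0.4639, -0.194, 0.097]
orientation: [[-0.34, 0.94, 0.002], [0.94, 0.34, -0.001], [-0.002, 0.002, -1.0]]
force: [0.8, 0.8, 5.9]
opening: 0.109
```

Request:
play_rows(
  rows=[
    [0,0,-4,0],
    [0,0,-5,0],
    [0,0,-5,0],
    [0,0,0,0],
  ],
)

```text
time: 41.7
eef_pos: [0.4631, -0.1936, 0.1106]
orientation: [[-0.34, 0.94, 0.001], [0.94, 0.34, -0.0], [-0.001, 0.001, -1.0]]
force: [0.9, -0.2, -1.2]
opening: 0.108
```

Request:
play_rows(
  rows=[
    [1,-6,0,0],
    [1.8,-10,0,0],
    [2,-11,0,0],
    [2,-10.4,0,0],
    [0,0,-6,0],
    [0,0,-12,0],
    [0,0,-12,0],
    [0,0,-7,0],
    [0,0,0,0],
  ],
)

```text
time: 42.6
eef_pos: [0.4263, -0.2004, 0.1484]
orientation: [[-0.34, 0.94, 0.003], [0.94, 0.34, -0.002], [-0.002, 0.002, -1.0]]
force: [-0.0, 0.5, -2.1]
opening: 0.111
```

Run:
```python
from h import *
h=np.array([.4837,.1776]); q=h-.095*np.array([.996,-.089]);print(q)
goto(*q,.146,np.radians(84.9))
```

```text
[0.38908  0.186055]
at [ 0.4263 -0.2004  0.1484] psi 109.9 q1,q6 [-0.59 -0.93] move(before yaw) [376.1  96.5   1.7] yaw 25.0 F [-0.   0.5 -2.1] op 0.111 t 42.6
```

Request:
play_rows(
  rows=[
    [12,3.1,0,0],
    [20,5.1,0,0],
    [26,6.7,0,0],
    [26,6.7,0,0],
    [26,6.7,0,0],
    [26,6.7,0,0],
    [26,6.7,0,0],
    [26,6.7,0,0],
    [26,6.7,0,0],
    [26,6.7,0,0],
    [26,6.7,0,0],
    [26,6.7,0,0],
  ],
)

```text
time: 43.8
eef_pos: [0.3951, 0.102, 0.1464]
orientation: [[-0.341, 0.94, -0.002], [0.94, 0.341, 0.0], [0.001, -0.002, -1.0]]
force: [-0.2, -0.2, -1.6]
opening: 0.11
```

Request:
play_rows(
  rows=[
    [26,6.7,0,0],
    [26,6.7,0,0],
    [20,5.1,0,0],
    [12,3,0,0],
    [0,0,0,6.3],
    [0,0,0,6.3],
    [0,0,0,6.2],
    [0,0,0,6.2],
    [0,0,0,0],
    [0,0,0,0],
  ],
)

```text
time: 44.8
eef_pos: [0.3879, 0.1865, 0.1468]
orientation: [[0.087, 0.996, -0.001], [0.996, -0.087, -0.0], [-0.0, -0.001, -1.0]]
force: [0.0, -0.3, -1.9]
opening: 0.11
```

Run:
```python
from h import *
goto(.4837,.1776,.147,np.radians(84.9))
s=cap('scene','s2');P=cloud(s)*1000
o=readout.observe()['eef_pos']*1000
print(boxfit(P,*o[:2],40,170,225))
print(boxfit(P,490.8,257.2,35,175,230))
```

```text
at [0.3879 0.1865 0.1468] psi 85.0 q1,q6 [0.29 0.37] move(before yaw) [-0.6 96.3 -0.3] yaw 0.1 F [ 0.  -0.3 -1.9] op 0.11 t 44.8
(88, array([406.5, 182.8]), array([35.2, 24.9]), -2.6, np.float64(224.8), np.float64(195.0))
(70, array([495.9, 257. ]), array([25.8, 13.5]), 85.5, np.float64(200.2), np.float64(189.3))
```

Request:
play_rows(
  rows=[
    [-0.6,5,0,0],
    [0,10,0,0],
    [0,13,0,0],
    [0,13,0,0],
    [0,13,0,0],
    [0,13,0,0],
    [0,13,0,0],
    [0,10,0,0],
    [0,6,0,0],
    [0,0,0,0],
    [0,0,0,0],
  ],
)

```text
time: 45.95
eef_pos: [0.4834, 0.1775, 0.1469]
orientation: [[0.089, 0.996, -0.001], [0.996, -0.089, 0.0], [-0.0, -0.001, -1.0]]
force: [0.2, -0.9, -1.5]
opening: 0.112
```

Request:
play_rows(
  rows=[
    [0,0,5,0],
    [0,0,5,0],
    [0,0,4,0],
    [0,0,3,0],
    [0,0,2,0],
    [0,0,1,0],
    [0,0,0,0],
    [0,0,0,0],
  ],
)

```text
time: 46.75
eef_pos: [0.4837, 0.1775, 0.1275]
orientation: [[0.089, 0.996, -0.0], [0.996, -0.089, 0.0], [0.0, -0.0, -1.0]]
force: [-2.2, -0.9, 3.0]
opening: 0.102
```

Supported by the hook (force went from -1.5 to +3). Release and go back for the third.

Request:
play_rows(
  rows=[
    [0,0,0,0],
    [0,0,0,0],
    [0,0,0,0],
    [0,0,-10,0],
    [0,0,-20,0],
    [0,0,-30,0],
    [0,0,-30,0],
    [0,0,-30,0],
    [0,0,-10,0],
    [0,0,0,0],
  ],
  fingers=-0.4,
)

```text
time: 47.75
eef_pos: [0.485, 0.1778, 0.2589]
orientation: [[0.089, 0.996, 0.004], [0.996, -0.089, 0.001], [0.001, 0.004, -1.0]]
force: [0.7, -0.1, -0.5]
opening: 0.3
```

Run:
```python
from h import *
P=cloud(cap('wrist','w13'))*1000
for x,y in[(490.8,257.2),(483.7,177.6)]: print(boxfit(P,x,y,35,185,215))
P=cloud(cap('scene','s3'))*1000
print(boxfit(P,476.5,-272,35,150,180))
goto(.4765,-.2722,.2,np.radians(100))
```

```text
(369, array([491. , 258.5]), array([24.3,  9.2]), 84.5, np.float64(198.7), np.float64(196.4))
(309, array([482.9, 175.6]), array([25.1,  9.4]), 84.7, np.float64(198.7), np.float64(196.3))
(52, array([ 480.2, -270.9]), array([25.5, 13.6]), -74.2, np.float64(168.2), np.float64(160.2))
at [0.4833 0.1773 0.2561] psi 84.9 q1,q6 [0.22 0.31] move(before yaw) [-448.3   33.3   56.3] yaw -15.1 F [-0.1 -0.3  0.1] op 0.303 t 47.85
```

Request:
play_rows(
  rows=[
    [-15,1.1,0,0],
    [-33,2.5,0,0],
    [-33,2.5,0,0],
    [-33,2.5,0,0],
    [-33,2.5,0,0],
    [-33,2.5,0,0],
    [-33,2.5,0,0],
    [-33,2.5,0,0],
    [-33,2.5,0,0],
    [-33,2.5,0,0],
    [-33,2.5,0,0],
    [-33,2.5,0,0],
  ],
  fingers=-0.2,
)

```text
time: 49.05
eef_pos: [0.4771, -0.2034, 0.2555]
orientation: [[0.09, 0.996, -0.003], [0.996, -0.09, 0.001], [0.001, -0.003, -1.0]]
force: [0.2, -0.2, 0.7]
opening: 0.399
```

Request:
play_rows(
  rows=[
    [-33,2.5,0,0],
    [-33,2.5,0,0],
    [-4,0.3,0,0],
    [0,0,0,-7.6],
    [0,0,18,-7.5],
    [0,0,18,0],
    [0,0,18,0],
    [0,0,0,0],
    [0,0,0,0],
  ],
)

```text
time: 49.95
eef_pos: [0.4772, -0.2713, 0.2026]
orientation: [[-0.174, 0.985, -0.002], [0.985, 0.174, 0.001], [0.002, -0.001, -1.0]]
force: [0.4, -0.6, 0.5]
opening: 0.4
```

Run:
```python
from h import *
w=cap('wrist','w14');P=cloud(w)*1000
f=boxfit(P,476.5,-272,30,160,175);print(f)
goto(f[1][0]/1e3,f[1][1]/1e3,.096,np.radians(f[3]%180))
print('n2',boxfit(P,573,-295.5,32,130,150))
```

```text
(346, array([ 476.2, -272.2]), array([25.9,  9.3]), -79.8, np.float64(168.2), np.float64(165.8))
at [ 0.4777 -0.2717  0.2033] psi 100.0 q1,q6 [-0.64 -0.82] move(before yaw) [ -0.2  -1.6 107.3] yaw -0.2 F [ 0.3 -0.4  0.6] op 0.4 t 50.0
n2 (665, array([ 572.1, -296. ]), array([46.1, 12.1]), -4.2, np.float64(142.3), np.float64(139.7))
```

Request:
play_rows(
  rows=[
    [0,-1,15,0],
    [0,0,25,0],
    [0,0,25,0],
    [0,0,20,0],
    [0,0,13,0],
    [0,0,8,0],
    [0,0,0,0],
    [0,0,0,0],
  ],
)

```text
time: 50.8
eef_pos: [0.4775, -0.2724, 0.098]
orientation: [[-0.174, 0.985, 0.001], [0.985, 0.174, -0.001], [-0.001, 0.001, -1.0]]
force: [0.5, 0.1, 1.1]
opening: 0.397
```

Request:
play_rows(
  rows=[
    [0,0,0,0],
    [0,0,0,0],
    [0,0,0,0],
    [0,0,0,0],
    [0,0,0,0],
  ],
  fingers=-1,
  squeeze=60,
)

```text
time: 51.3
eef_pos: [0.4778, -0.2725, 0.0982]
orientation: [[-0.174, 0.985, 0.002], [0.985, 0.174, -0.001], [-0.002, 0.002, -1.0]]
force: [0.8, -0.3, 6.1]
opening: 0.112
```

Request:
play_rows(
  rows=[
    [0,0,-4,0],
    [0,0,-5,0],
    [0,0,-5,0],
    [0,0,0,0],
  ],
)

```text
time: 51.7
eef_pos: [0.4771, -0.2721, 0.1115]
orientation: [[-0.174, 0.985, 0.001], [0.985, 0.174, -0.0], [-0.001, 0.001, -1.0]]
force: [-0.6, -0.1, -2.3]
opening: 0.111
```

Request:
play_rows(
  rows=[
    [0,-6,0,0],
    [0.1,-10,0,0],
    [0.1,-11,0,0],
    [0.1,-11,0,0],
    [0,0,-6,0],
    [0,0,-12,0],
    [0,0,-12,0],
    [0,0,-7,0],
    [0,0,0,0],
  ],
)

```text
time: 52.6
eef_pos: [0.4407, -0.279, 0.15]
orientation: [[-0.174, 0.985, 0.003], [0.985, 0.174, -0.002], [-0.003, 0.003, -1.0]]
force: [0.2, -0.6, -3.2]
opening: 0.11
```

Run:
```python
from h import *
h=np.array([.4766,.0979]); q=h-.095*np.array([.996,-.089]);print(q)
goto(*q,.147,np.radians(84.9))
```

```text
[0.38198  0.106355]
at [ 0.4407 -0.279   0.15  ] psi 100.0 q1,q6 [-0.7  -0.87] move(before yaw) [389.7   9.2   1.9] yaw 15.1 F [ 0.2 -0.6 -3.2] op 0.11 t 52.6
```

Request:
play_rows(
  rows=[
    [12,0.3,0,0],
    [20,0.5,0,0],
    [26,0.6,0,0],
    [26,0.6,0,0],
    [26,0.6,0,0],
    [26,0.6,0,0],
    [26,0.6,0,0],
    [26,0.6,0,0],
    [26,0.6,0,0],
    [26,0.6,0,0],
    [26,0.6,0,0],
    [26,0.6,0,0],
  ],
)

```text
time: 53.8
eef_pos: [0.3931, 0.013, 0.1475]
orientation: [[-0.174, 0.985, -0.002], [0.985, 0.174, 0.001], [0.001, -0.002, -1.0]]
force: [-0.8, 0.6, -1.9]
opening: 0.108
```

Request:
play_rows(
  rows=[
    [26,0.6,0,0],
    [26,0.6,0,0],
    [22,0.6,0,0],
    [14,0.3,0,0],
    [9.7,0.2,0,0],
    [0,0,0,5],
    [0,0,0,5],
    [0,0,0,5],
    [0,0,0,0],
    [0,0,0,0],
  ],
)

```text
time: 54.8
eef_pos: [0.3799, 0.1073, 0.1479]
orientation: [[0.085, 0.996, -0.001], [0.996, -0.085, 0.0], [0.0, -0.001, -1.0]]
force: [-0.0, -0.6, -3.1]
opening: 0.11
```

Run:
```python
from h import *
goto(.4766,.0979,.148,np.radians(84.9))
```

```text
at [0.3799 0.1073 0.1479] psi 85.1 q1,q6 [0.1  0.18] move(before yaw) [-1.2 97.1 -0.2] yaw 0.2 F [-0.  -0.6 -3.1] op 0.11 t 54.8
```

Request:
play_rows(
  rows=[
    [-1.2,6,0,0],
    [0,10,0,0],
    [0,13,0,0],
    [0,13,0,0],
    [0,13,0,0],
    [0,13,0,0],
    [0,13,0,0],
    [0,10,0,0],
    [0,6,0,0],
    [0,0,0,0],
    [0,0,0,0],
  ],
)

```text
time: 55.9
eef_pos: [0.4766, 0.0975, 0.1479]
orientation: [[0.087, 0.996, -0.001], [0.996, -0.087, 0.0], [-0.0, -0.001, -1.0]]
force: [-0.7, 0.4, -2.6]
opening: 0.107
```

Request:
play_rows(
  rows=[
    [0,0,5,0],
    [0,0,5,0],
    [0,0,4,0],
    [0,0,3,0],
    [0,0,2,0],
    [0,0,1,0],
    [0,0,0,0],
    [0,0,0,0],
  ],
)

```text
time: 56.7
eef_pos: [0.477, 0.0975, 0.1285]
orientation: [[0.087, 0.996, -0.0], [0.996, -0.087, 0.0], [0.0, -0.0, -1.0]]
force: [-2.1, -0.1, 2.8]
opening: 0.108
```

Request:
play_rows(
  rows=[
    [0,0,0,0],
    [0,0,0,0],
    [0,0,0,0],
    [0,0,-10,0],
    [0,0,-20,0],
    [0,0,-30,0],
    [0,0,-30,0],
    [0,0,-40,0],
    [0,-10,-40,0],
    [0,-30,-30,0],
    [0,-30,0,0],
    [0,-30,0,0],
  ],
  fingers=-0.4,
)

```text
time: 57.9
eef_pos: [0.3773, 0.1063, 0.33]
orientation: [[0.087, 0.996, 0.004], [0.996, -0.087, 0.001], [0.001, 0.004, -1.0]]
force: [-0.4, 0.1, 0.4]
opening: 0.3
```

Request:
play_rows(
  rows=[
    [0,0,0,0],
    [0,0,0,0],
    [0,0,0,0],
    [0,0,0,0],
    [0,0,0,0],
    [0,0,0,0],
    [0,0,0,0],
    [0,0,0,0],
    [0,0,0,0],
    [0,0,0,0],
  ],
)

```text
time: 58.9
eef_pos: [0.3776, 0.1062, 0.3281]
orientation: [[0.087, 0.996, 0.0], [0.996, -0.087, 0.0], [0.0, 0.0, -1.0]]
force: [0.4, 0.0, 0.1]
opening: 0.299
```

Run:
```python
from h import *
P=cloud(cap('wrist','w15'))*1000; s=cap('scene','s4');Q=cloud(s)*1000
for x,y in[(490.8,257.2),(483.7,177.6),(476.6,97.9)]: print(boxfit(P,x,y,35,185,215),boxfit(Q,x,y,35,175,215))
for x,y in [(545,-139),(573,-295.5)]: print('nut',boxfit(Q,x,y,32,125,160))
cv2.imwrite('pics/s4b.png',cv2.resize(s['img'][120:320,20:500,::-1],None,fx=1.65,fy=1.65,interpolation=cv2.INTER_CUBIC))
```

```text
(275, array([489.3, 259.2]), array([20.6, 10.3]), 63.1, np.float64(199.3), np.float64(195.8)) (71, array([493.5, 258.5]), array([26.4, 15.1]), 61.2, np.float64(199.7), np.float64(187.7))
(266, array([486. , 165.3]), array([24.2, 10.3]), 88.2, np.float64(198.9), np.float64(195.5)) (62, array([491.5, 165.5]), array([24.3, 11.5]), 74.7, np.float64(197.2), np.float64(187.2))
(233, array([476.3,  96.8]), array([24.6,  9.9]), 85.4, np.float64(198.5), np.float64(196.1)) (69, array([480.8,  96.7]), array([23.7, 12.8]), 86.3, np.float64(198.8), np.float64(186.8))
nut (94, array([ 548.3, -136.8]), array([45.8, 20.1]), -48.7, np.float64(143.5), np.float64(135.9))
nut (75, array([ 574.9, -294.8]), array([46.6, 13.9]), -7.0, np.float64(143.1), np.float64(137.6))
```

View pics/s4b.png

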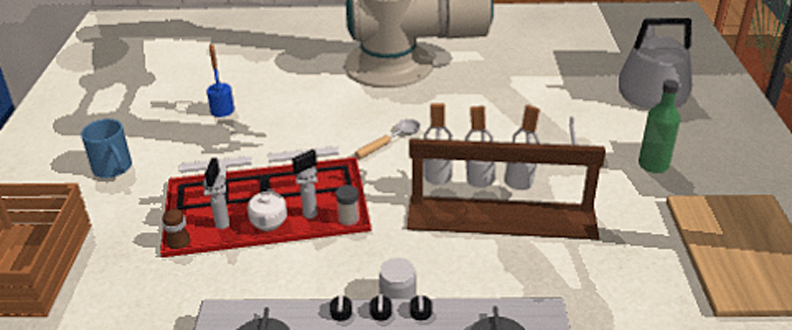

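Request:
play_rows(
  rows=[
    [0,0,0,0],
    [0,0,0,0],
    [0,0,0,0],
    [0,0,0,0],
    [0,0,0,0],
    [0,0,0,0],
    [0,0,0,0],
    [0,0,0,0],
    [0,0,0,0],
    [0,0,0,0],
  ],
)

```text
time: 60.0
eef_pos: [0.3776, 0.1062, 0.3281]
orientation: [[0.087, 0.996, 0.0], [0.996, -0.087, 0.0], [0.0, 0.0, -1.0]]
force: [0.1, -0.0, 0.7]
opening: 0.302
```

Run:
```python
from h import *
P=cloud(cap('wrist','w16'))*1000; s=cap('scene','s5');Q=cloud(s)*1000
for x,y in[(490.8,257.2),(483.7,170),(476.6,97.9)]: print(boxfit(P,x,y,35,185,215),boxfit(Q,x,y,35,175,215))
cv2.imwrite('pics/s5b.png',cv2.resize(s['img'][170:270,260:400,::-1],None,fx=5.5,fy=5.5,interpolation=cv2.INTER_CUBIC))
d=np.abs(s['img'].astype(int)-load('s4')['img']).sum(2)[170:260,260:400]; print((d>60).sum())
```

```text
(357, array([493.8, 256.1]), array([23.6, 10.7]), 65.3, np.float64(198.5), np.float64(195.8)) (72, array([497.7, 258.4]), array([25.6, 14.1]), 85.4, np.float64(198.3), np.float64(186.8))
(268, array([486. , 165.7]), array([25.2,  9.9]), 89.6, np.float64(198.9), np.float64(195.4)) (58, array([491.6, 165.6]), array([23.9, 11.5]), 79.9, np.float64(198.3), np.float64(187.3))
(235, array([476.5,  96.6]), array([24.8, 10.4]), 83.8, np.float64(198.2), np.float64(195.9)) (66, array([479.8,  96.7]), array([23.8, 15.9]), -89.9, np.float64(198.3), np.float64(188.8))
168
```

View pics/s5b.png

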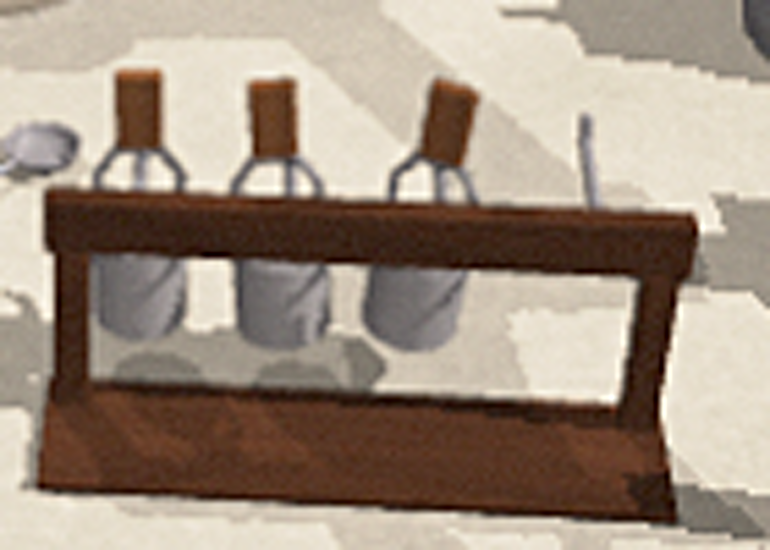

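Request:
play_rows(
  rows=[
    [0,0,0,0],
    [0,0,0,0],
    [0,0,0,0],
    [0,0,0,0],
    [0,0,0,0],
    [0,0,0,0],
    [0,0,0,0],
    [0,0,0,0],
    [0,0,0,0],
    [0,0,0,0],
    [0,0,0,0],
    [0,0,0,0],
  ],
)

```text
time: 61.3
eef_pos: [0.3776, 0.1062, 0.3281]
orientation: [[0.087, 0.996, 0.0], [0.996, -0.087, 0.0], [0.0, 0.0, -1.0]]
force: [0.4, -0.4, -0.3]
opening: 0.298
```

Request:
play_rows(
  rows=[
    [0,0,0,0],
    [0,0,0,0],
    [0,0,0,0],
    [0,0,0,0],
    [0,0,0,0],
    [0,0,0,0],
    [0,0,0,0],
    [0,0,0,0],
    [0,0,0,0],
    [0,0,0,0],
    [0,0,0,0],
    [0,0,0,0],
  ],
)

```text
time: 62.5
eef_pos: [0.3776, 0.1062, 0.3281]
orientation: [[0.087, 0.996, 0.0], [0.996, -0.087, 0.0], [0.0, 0.0, -1.0]]
force: [0.6, 0.7, 0.0]
opening: 0.302
```

Request:
play_rows(
  rows=[
    [0,0,0,0],
    [0,0,0,0],
    [0,0,0,0],
    [0,0,0,0],
    [0,0,0,0],
    [0,0,0,0],
    [0,0,0,0],
    [0,0,0,0],
    [0,0,0,0],
    [0,0,0,0],
    [0,0,0,0],
    [0,0,0,0],
  ],
)

```text
time: 63.7
eef_pos: [0.3776, 0.1062, 0.3281]
orientation: [[0.087, 0.996, 0.0], [0.996, -0.087, 0.0], [0.0, 0.0, -1.0]]
force: [-0.2, 1.0, 0.8]
opening: 0.303
```

```bash
cat > chk.py <<'E'
from h import *
import sys
for k in range(6):
    P=cloud(cap('wrist','v%s%d'%(sys.argv[1],k)))*1000
    m=lambda x,y,z0,z1:P[(np.hypot(P[:,:,0]-x,P[:,:,1]-y)<45)&(P[:,:,2]>z0)&(P[:,:,2]<z1)]
    print(round(readout.observe()['time'],2),[ (boxfit(P,x,y,35,185,215)[1],boxfit(P,x,y,35,185,215)[3], np.median(m(x,y,85,104)[:,:2],0).round(1) if len(m(x,y,85,104)) else None) for x,y in[(490.8,257.2),(483.7,170),(476.6,97.9)]])
E
python3 chk.py a
```

```text
63.75 [(array([492. , 255.1]), 63.2, array([486.1, 250.7])), (array([486.2, 165.3]), 89.3, array([479.2, 171.4])), (array([476.6,  96.7]), 84.3, array([469.7, 106. ]))]
63.8 [(array([491.6, 254.9]), 63.6, array([485.8, 250.4])), (array([486.1, 165.6]), 88.2, array([479.3, 171. ])), (array([476.5,  96.5]), 85.7, array([469.8, 106.3]))]
63.85 [(array([491.8, 255.3]), 63.6, array([485.9, 250.1])), (array([485.9, 165.7]), 88.4, array([479.2, 171. ])), (array([476.5,  96.7]), 85.5, array([469.7, 106.3]))]
63.9 [(array([491.5, 255.1]), 64.4, array([486.5, 250.1])), (array([485.9, 165.7]), 88.6, array([479.2, 171. ])), (array([476.6,  96.7]), 85.7, array([470.2, 106.4]))]
63.95 [(array([491.5, 255.4]), 62.9, array([486.7, 250. ])), (array([486. , 165.7]), 87.9, array([479.3, 171. ])), (array([476.4,  96.7]), 85.1, array([469.5, 106.3]))]
64.0 [(array([491.5, 255.2]), 63.9, array([486.3, 250.1])), (array([486. , 165.6]), -89.5, array([479. , 171.7])), (array([476.3,  96.7]), 85.0, array([469.9, 106.4]))]
```

Run:
```python
from h import *
s=cap('scene','s6')
d=np.abs(s['img'].astype(int)-load('s5')['img']).sum(2)[170:260,260:400]; print((d>60).sum())
cv2.imwrite('pics/s6b.png',cv2.resize(s['img'][170:270,260:400,::-1],None,fx=5.5,fy=5.5,interpolation=cv2.INTER_CUBIC))
a=load('t0');b=cap('top');print('bystander change px', [(n,int((np.abs(a['img'].astype(int)-b['img']).sum(2)[v-8:v+8,u-8:u+8]>90).sum())) for n,u,v in [('mug',382,201),('oil',119,204),('bowl',297,162),('jar',264,165),('grinder',333,151)]])
```

```text
287
bystander change px [('mug', 0), ('oil', 1), ('bowl', 15), ('jar', 0), ('grinder', 0)]
```

View pics/s6b.png

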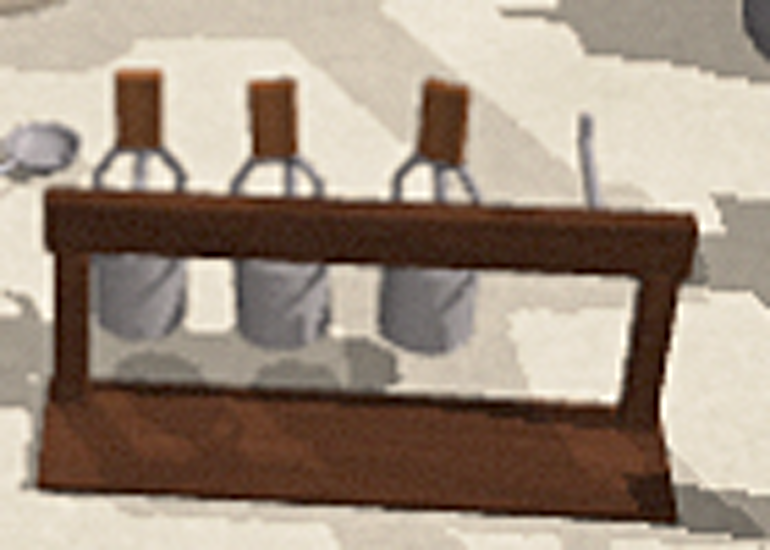

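Request:
play_rows(
  rows=[
    [0,0,0,0],
    [0,0,0,0],
    [0,0,0,0],
    [0,0,0,0],
    [0,0,0,0],
    [0,0,0,0],
    [0,0,0,0],
    [0,0,0,0],
    [0,0,0,0],
    [0,0,0,0],
    [0,0,0,0],
    [0,0,0,0],
  ],
)

```text
time: 65.3
eef_pos: [0.3776, 0.1062, 0.3281]
orientation: [[0.087, 0.996, 0.0], [0.996, -0.087, 0.0], [0.0, 0.0, -1.0]]
force: [0.6, -0.3, -0.1]
opening: 0.298
```

```bash
python3 chk.py b && python3 -c "
from bench import job_done; job_done()"
```

```text
65.35 [(array([491.8, 255.4]), 63.3, array([486.4, 250.1])), (array([485.9, 165.7]), 86.7, array([479.4, 170.9])), (array([476.3,  96.6]), 84.6, array([469.9, 105.9]))]
65.4 [(array([491.7, 255.2]), 63.6, array([486.4, 250.2])), (array([486. , 165.3]), 89.8, array([479.3, 171. ])), (array([476.1,  96.8]), 83.6, array([469.6, 106.2]))]
65.45 [(array([491.3, 255.2]), 63.7, array([486.4, 250.1])), (array([486. , 165.3]), 85.9, array([479.2, 170.9])), (array([476.3,  96.6]), 84.3, array([469.6, 106.4]))]
65.5 [(array([491.5, 255.1]), 63.3, array([486.2, 250.1])), (array([485.9, 165.7]), 89.0, array([479.3, 171.3])), (array([476.5,  96.7]), 86.5, array([470.2, 105.9]))]
65.55 [(array([491.4, 255.3]), 63.5, array([486.1, 250.2])), (array([485.8, 165.6]), -89.2, array([479.2, 171.5])), (array([476.6,  96.7]), 86.1, array([470.2, 105.9]))]
65.6 [(array([491.6, 255. ]), 63.2, array([485.9, 250.2])), (array([486. , 165.6]), 89.7, array([479.4, 170.9])), (array([476.6,  96.7]), 85.5, array([469.5, 106.4]))]
the job is handed in; nothing more can be done
```

I unscrewed both clamp nuts clockwise to their stops and hung the three shakers that were there (the fourth pocket was empty) on hooks 2, 3 and 4. The job is handed in at about 65 s; no verdict was reported.

**Last checks**
- **Nuts:** the torque rose sharply at the end of both turns, and both grip tops ended about 22 mm higher than they started. Both fit the 4.5 rad stop.
- **Shakers:** all three looked upright and held within about 0.5 mm over the last 0.25 s of readings. The grips are within about 12 mm of their hook seats.
- **Bystanders:** the top view shows no clear change at the mug, bottle, jar and grinder, and only a few changed pixels at the sugar bowl. I did not measure their positions directly. The gripper was well clear of everything at hand-in.

**What failed or disagreed**
- **First nut grasp:** it closed on air because the fingertips sit roughly 35–40 mm higher than the reported tool point. I corrected for this in every later grasp.
- **Knocked shaker:** between releasing the second shaker and hanging the third, the shakers on hooks 2 and 3 were disturbed. One turned about 20° and swung for a while; the other slid about 10 mm along its bar. I waited until both were still.

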